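# Put the washed burner caps back and try the igniter

### The arm

A 7-joint arm with a two-finger parallel gripper is mounted at the origin on the work surface. World frame = base frame: x ahead of the robot, y to its left, z up, the work surface at z = 0. Lengths are in mm, angles in rad, forces in N, time in s.
With the tool pointing down it reaches from about 400 to 875 mm from the base axis. Payload 4.4 kg.
Tool frame: the origin (TCP) lies at the very end of the fingers, on their centre line; the grasp point (between the pads) lies 19 mm behind it; z points along the fingers, y is the line along which they close (so a half turn about z gives the same grasp; the last joint's range is limited). The gripper opens to 85 mm and grips with 20 to 120 N. Pads are 22 mm wide; open, the fingers measure 114 mm over their backs; the gripper's body (76 mm by 85 mm) begins 54 mm behind the grasp point. The pads swing forward as they close: fully open they stand 13 mm farther back than shut.
Start: joints at [1.102, 0.628, 0.038, 1.517, -0.027, 0.996, -0.02], TCP at [254.825, -597.981, 231.313] pointing down, gripper open.
Joint ranges: [-3.06, 3.06], [-0.37, 2.12], [-1.25, 1.32], [0.18, 2.47], [-1.1, 4.24], [0.23, 1.98], [-2.94, 2.94]. Speed limits (rad/s): [2.57, 2.57, 3.14, 3.14, 3.14, 3.14, 3.14].

### API

Orientations are given as [roll, pitch, yaw] about the fixed x, y, z axes, in that order (R = Rz(yaw) Ry(pitch) Rx(roll)).
In Python, from cell import read_state, get_image, camera_info, finish_job gives the robot as it stands.
- The arm moves only by the tool play_rows, never from a script. Its argument "deltas" is one flat list of numbers, 7 for each row, row after row: the shift along the tool's x, y, z in mm, then the turn, a rotation vector about the tool's x, y, z in rad, then the opening, from 0 (shut) to 1 (fully open). In form: [dx, dy, dz, ax, ay, az, grip, dx, dy, dz, ax, ay, az, grip, ...]. A call has 1 to 10 rows; each row is the pose to reach, as a shift and turn from the pose commanded when the call began, along the tool's axes at that moment; what a row does not reach only later rows make up. A row lasts 1/8 s, in which the tool goes at most 62.5 mm and 10.7 degrees, less where a joint would pass 70% of its speed; a pose out of reach is approached as far as the arm can. A call with a gripper value outside its range is refused whole. The fingers move at their own pace and stop on an object; the grip force is fixed at half the most. Time passes only in rows, so rows that repeat a pose let the fingers close. It gives the time, the measured TCP pose, the force, the opening and the grip force at its end, in the units of the state.
- read_state(): the state, without advancing time (a new reading comes with each control period).
- get_image(name): name is "scene" or "top"; returns the picture (384x512x3 uint8, red, green, blue); there is no depth.
- camera_info(name): a dict with "fx", "fy", "cx", "cy" (pixels), "distortion" ([k1, k2, p1, p2, k3] as OpenCV has them; the pictures are not rectified), "T" (4x4, takes a point from camera to world coordinates). Camera axes: x right, y down, z forward; pixel columns grow to the right and rows downward; lengths in mm; the calibration is good to about 2 mm. A picture is of the moment at which its call begins. camera_info takes no time and is no camera call.
- finish_job(): hands the job in; it is judged then, once.
The state is a dict: "clock": time; "qpos": joint angles; "qd": joint speeds; "tau": joint torques, N m; "eef_pos": TCP position; "tool_rot": TCP orientation; "force": force on the tool from outside, world axes, zero at the start; "torque": the same for the moment, N m; "width": finger opening in mm; "gripper_force": force on a finger pad.
Only numpy, scipy, OpenCV 4.12 (cv2) and the standard library are available. Lean on these libraries where they do the work, as an engineer would, in place of code of your own. Each camera call takes 0.05 s, during which the arm holds its last target. There are 200 camera calls.

### The job

Make the gas cooktop ready for use after cleaning. Clear off what was left on it: lay the ladle in the round spoon rest, bowl in the dish and right way up, and stand the sugar bowl on its cork coaster with no part of it overhanging; and take every burner cap out of the draining tray and lay it flat and centred on a burner of its own size, nowhere overhanging the burner's edge (a cap that is not in the tray is still in the wash and its burner stays bare). When all that is done, twist the igniter knob clockwise to its stop and let it spring all the way back; leave the cruet and the mug alone.

Things in the scene. Friction and masses are not known exactly. Their poses are not given: they have to be found in the camera images.
- hob: Drop-in gas cooktop, fixed: a white enamelled pan 360 mm (x) by 400 mm (y), its flat top 40 mm above the counter. Origin in the middle of its underside, on the counter; y points to the side of the burners, the strip of knobs lies along the -y side. Four burner places at x = +-85 mm, y = +130 and -60 mm. In the knob strip at y = -160 mm: four round gas taps 33 mm across and 19 mm high at x = -135, -88, -41 and +6 mm (fixed at off), and the igniter alone at x = +115 mm.
- burner_small_a_top (a point): Burner crown for a 52 mm cap: an upright aluminium flame ring, 66 mm across its flat top, fixed on the cooktop and 22 mm high (its top is 62 mm above the counter). Which of the four places it has varies. This point is the centre of its flat top, z up; a cap on it has its origin 8 mm above this point.
- burner_small_b_top (a point): Burner crown for a 52 mm cap: an upright aluminium flame ring, 66 mm across its flat top, fixed on the cooktop and 22 mm high (its top is 62 mm above the counter). Which of the four places it has varies. This point is the centre of its flat top, z up; a cap on it has its origin 8 mm above this point.
- burner_big_a_top (a point): Burner crown for a 64 mm cap: an upright aluminium flame ring, 78 mm across its flat top, fixed on the cooktop and 22 mm high (its top is 62 mm above the counter). Which of the four places it has varies. This point is the centre of its flat top, z up; a cap on it has its origin 8 mm above this point.
- burner_big_b_top (a point): Burner crown for a 64 mm cap: an upright aluminium flame ring, 78 mm across its flat top, fixed on the cooktop and 22 mm high (its top is 62 mm above the counter). Which of the four places it has varies. This point is the centre of its flat top, z up; a cap on it has its origin 8 mm above this point.
- tray: Draining tray, fixed: white plastic, 251 mm (along the slope) by 261 mm, divided by a cross of low walls into four bays, each 118 mm by 123 mm inside. Origin on the counter under its middle. The floor slopes 0.28 rad (16 degrees) and rises towards +x of the tray; the floor's surface is 46 mm above the counter over the origin. All walls are 5 mm thick and stand 7 mm above the floor, square to it. Bay centres lie 61 mm from the middle along the slope and 64 mm across.
- cap_small_a: Burner cap, the 52 mm size: a plain flat black enamelled steel disc, 52 mm across and 16 mm thick, both faces alike, about 110 g. Origin in the middle of the disc, z along its axis. Starts lying flat on the sloped floor of one bay of the tray, a lower one (the nearer row). May be absent (still in the wash).
- cap_small_b: Burner cap, the 52 mm size: a plain flat black enamelled steel disc, 52 mm across and 16 mm thick, both faces alike, about 110 g. Origin in the middle of the disc, z along its axis. Starts lying flat on the sloped floor of one bay of the tray, an upper one (the farther row). May be absent (still in the wash).
- cap_big_a: Burner cap, the 64 mm size: a plain flat black enamelled steel disc, 64 mm across and 16 mm thick, both faces alike, about 160 g. Origin in the middle of the disc, z along its axis. Starts lying flat on the sloped floor of one bay of the tray, a lower one (the nearer row). May be absent (still in the wash).
- cap_big_b: Burner cap, the 64 mm size: a plain flat black enamelled steel disc, 64 mm across and 16 mm thick, both faces alike, about 160 g. Origin in the middle of the disc, z along its axis. Starts lying flat on the sloped floor of one bay of the tray, an upper one (the farther row). May be absent (still in the wash).
- ladle: Black nylon ladle, 260 mm long, 70 g, starts lying on the cooktop between the two columns of burners. Origin on the surface it lies on; x runs from the handle's tail (x = -140 mm) to the bowl, z up out of the bowl. Bowl: 68 mm across the rim, 28 mm high, centre at x = +85 mm, with a flat bottom. Handle: flat bar 16 mm wide (y) and 8 mm thick, from the bowl's rim (30 mm high) down to the tail, which touches the surface.
- ladle_grip (a point): Point on the ladle's handle, near the ladle's centre of mass, in the middle of the bar: 26 mm above the surface it lies on, 65 mm from the middle of the bowl. Axes as the ladle's.
- ladle_bowl (a point): Middle of the underside of the ladle's bowl. Axes as the ladle's.
- spoon_rest: White ceramic spoon rest, fixed: a round dish, 116 mm across the rim, 108 mm inside (92 mm at its floor), rim 12 mm high, floor 5 mm thick. Origin in the middle of its underside on the counter. The ladle lies in it with its bowl on the dish's floor, within about 20 mm of the middle, and its handle over the rim, tail on the counter or clear of it.
- igniter (a joint): Turn of the igniter knob in rad: 0 at rest, grows as it is turned clockwise seen from above, hard stop at 1.05. A spring drives it back to 0 when let go (0.04 N m at rest, 0.16 N m at the stop).
- igniter_grip (a point): Middle of the igniter knob's wing, on the turning axis, 66 mm above the counter. The wing is a black bar 48 mm long (along x of this point), 13 mm wide (y) and 24 mm high, its top 76 mm above the counter, on a collar 42 mm across whose top is 52 mm above the counter. Axis z up.
- sugar_bowl: Small white ceramic sugar bowl with its lid on (one piece, about 260 g), starts standing on the cooktop between the front and the back burner of the column away from the knobs. Round, 64 mm across between 15 and 50 mm above its foot, foot 54 mm across, 83 mm high over the lid's little knob. Origin in the middle of its underside, z up.
- coaster_top (a point): Middle of the top of the cork coaster, a fixed round disc 94 mm across and 8 mm thick lying on the counter. z up.
- cruet: Bystander: glass cruet with its round stopper, 72 mm across and 165 mm high, origin in the middle of its underside. To be left alone.
- mug: Bystander: blue mug, 80 mm across and 95 mm high, origin in the middle of its underside. To be left alone.

How it is judged (in metres and radians):
On the way, in this order (a step that is already met when the one before it is completed fails the run):
1. the ladle lies in the spoon rest, the sugar bowl stands on its coaster, and every cap there is lies flat and centred on a burner of its size (((horizontal distance between cap_small_a and burner_small_a_top below 0.007 m and z of cap_small_a in the frame of burner_small_a_top between 0.005 and 0.011 m and angle between the z axis of cap_small_a and the z axis of burner_small_a_top, either way round below 0.06 rad) or (horizontal distance between cap_small_a and burner_small_b_top below 0.007 m and z of cap_small_a in the frame of burner_small_b_top between 0.005 and 0.011 m and angle between the z axis of cap_small_a and the z axis of burner_small_b_top, either way round below 0.06 rad)) and ((horizontal distance between cap_small_b and burner_small_a_top below 0.007 m and z of cap_small_b in the frame of burner_small_a_top between 0.005 and 0.011 m and angle between the z axis of cap_small_b and the z axis of burner_small_a_top, either way round below 0.06 rad) or (horizontal distance between cap_small_b and burner_small_b_top below 0.007 m and z of cap_small_b in the frame of burner_small_b_top between 0.005 and 0.011 m and angle between the z axis of cap_small_b and the z axis of burner_small_b_top, either way round below 0.06 rad)) and ((horizontal distance between cap_big_a and burner_big_a_top below 0.007 m and z of cap_big_a in the frame of burner_big_a_top between 0.005 and 0.011 m and angle between the z axis of cap_big_a and the z axis of burner_big_a_top, either way round below 0.06 rad) or (horizontal distance between cap_big_a and burner_big_b_top below 0.007 m and z of cap_big_a in the frame of burner_big_b_top between 0.005 and 0.011 m and angle between the z axis of cap_big_a and the z axis of burner_big_b_top, either way round below 0.06 rad)) and ((horizontal distance between cap_big_b and burner_big_a_top below 0.007 m and z of cap_big_b in the frame of burner_big_a_top between 0.005 and 0.011 m and angle between the z axis of cap_big_b and the z axis of burner_big_a_top, either way round below 0.06 rad) or (horizontal distance between cap_big_b and burner_big_b_top below 0.007 m and z of cap_big_b in the frame of burner_big_b_top between 0.005 and 0.011 m and angle between the z axis of cap_big_b and the z axis of burner_big_b_top, either way round below 0.06 rad)) and horizontal distance between ladle_bowl and spoon_rest below 0.028 m and height (world z) of ladle_bowl below 0.016 m and angle between ladle's own z axis and vertical below 0.25 rad and horizontal distance between sugar_bowl and coaster_top below 0.016 m and z of sugar_bowl in the frame of coaster_top between -0.003 and 0.004 m and angle between sugar_bowl's own z axis and vertical below 0.08 rad), for 0.3 s.
2. then the igniter is twisted clockwise to its stop (value of joint igniter above 0.98 rad), for 0.1 s.
3. then it is let go and has sprung back (value of joint igniter below 0.06 rad), for 0.2 s.
At the end, for the whole second after the job is handed in: Each cap present lies flat (3.5 deg) on a burner of its size, within 7 mm of its middle; the ladle's bowl is right way up on the spoon rest's floor (28 mm), the sugar bowl upright on the coaster (16 mm); all at rest; after that the igniter was twisted past 0.98 rad and is back below 0.06 (all of step 1 and linear speed of each of cap_small_a, cap_small_b, cap_big_a, cap_big_b, ladle, sugar_bowl below 0.02 m/s and value of joint igniter below 0.06 rad); the robot touches nothing.
It fails at once if the cruet is pushed from its place (over 30 mm) or tipped (distance of cruet from where it was at the start of the episode above 0.03 m or angle between cruet's own z axis and vertical above 0.4 rad).
It fails at once if the mug is pushed from its place (over 30 mm) or tipped (distance of mug from where it was at the start of the episode above 0.03 m or angle between mug's own z axis and vertical above 0.4 rad).
Of cap_small_a, cap_small_b, cap_big_a, cap_big_b only 3 to 4 are there at a start; the rules pass over those that are not, and their reading is None.
At some moment in a run one of ladle, cap_small_a, cap_small_b, cap_big_a, cap_big_b may be knocked a few centimetres aside while the robot is not near it.
Once in a run the grip may slacken for a moment while it holds something.
It also fails if it takes over 210 s, if anything falls off the work surface, if the arm or the gripper's body presses on something with over 40 N, if the wrist force passes 120 N, or if a joint passes its speed limit or range.

## Working session

There is one attempt and no reset: what is moved stays moved. The work goes in short steps, Python scripts to look and compute and a tool call to move; the robot and the scene stay as the last step left them, time stands still between calls to the robot, and variables do not carry over. Pictures are saved under pics/ and viewed, at most 14 in all, crops included, and the job is handed in when it is done.

Besides the shell and the picture viewer there is one more tool, called after "Call:" as name(argument=value, ...), one argument or row to a line, values as JSON. play_rows: Moves the arm, as the interface text tells. Its arguments: {"type":"object","properties":{"deltas":{"type":"array"}},"required":["deltas"]}

```bash
ls; mkdir -p pics; python3 - <<'E'
from cell import *
import cv2
for n in ("scene","top"):
    im=get_image(n); cv2.imwrite(f"pics/{n}0.png",cv2.resize(im[:,:,::-1],(800,600),interpolation=cv2.INTER_CUBIC)); cv2.imwrite(f"{n}0.png",im[:,:,::-1])
    print(camera_info(n))
print(read_state())
E
```

```text
pics
{'fx': 384.40868829671007, 'fy': 384.40868829671007, 'cx': 259.22328969702403, 'cy': 191.65093495313988, 'distortion': array([-0.04187386,  0.        ,  0.        ,  0.        ,  0.        ]), 'T': array([[-2.81404817e-01,  7.47352434e-01, -6.01893403e-01,
         1.28928993e+03],
       [ 9.59430263e-01,  2.07715218e-01, -1.90651407e-01,
         1.81643690e+02],
       [-1.74613740e-02, -6.31124970e-01, -7.75484605e-01,
         9.53902639e+02],
       [ 0.00000000e+00,  0.00000000e+00,  0.00000000e+00,
         1.00000000e+00]])}
{'fx': 471.04466027369836, 'fy': 471.04466027369836, 'cx': 248.03002259072943, 'cy': 192.14632704372974, 'distortion': array([0.01342492, 0.        , 0.        , 0.        , 0.        ]), 'T': array([[ 2.57796100e-02, -9.91344021e-01,  1.28734001e-01,
         4.33990259e+02],
       [-9.99365599e-01, -2.87226624e-02, -2.10572520e-02,
        -1.57638992e+01],
       [ 2.45725641e-02, -1.28109485e-01, -9.91455571e-01,
         1.21221041e+03],
       [ 0.00000000e+00,  0.00000000e+00,  0.00000000e+00,
         1.00000000e+00]])}
{'clock': 0.1, 'qpos': array([ 1.10222843,  0.6292523 ,  0.03842692,  1.51831044, -0.02700571,
        0.9963152 , -0.02000926]), 'qd': array([-5.90448913e-04, -2.26338773e-03,  6.79037013e-05, -2.50527706e-03,
       -1.17453375e-03, -3.82756684e-04, -1.77633723e-04]), 'tau': array([ 3.43895801e-03, -5.64526391e+01,  1.23048194e+00, -1.93970472e+01,
        1.12232968e-02,  5.44840994e-03,  2.42554972e-05]), 'eef_pos': array([ 254.58514049, -597.42813518,  230.46801958]), 'tool_rot': array([-3.13982460e+00,  3.72777221e-06,  4.02768997e-01]), 'force': array([-1.0787718 ,  0.3862173 , -0.43558974]), 'torque': array([-0.02120978, -0.0282377 , -0.02933093]), 'gripper_force': 0.0, 'width': 85.45655856356544}
```

View pics/top0.png

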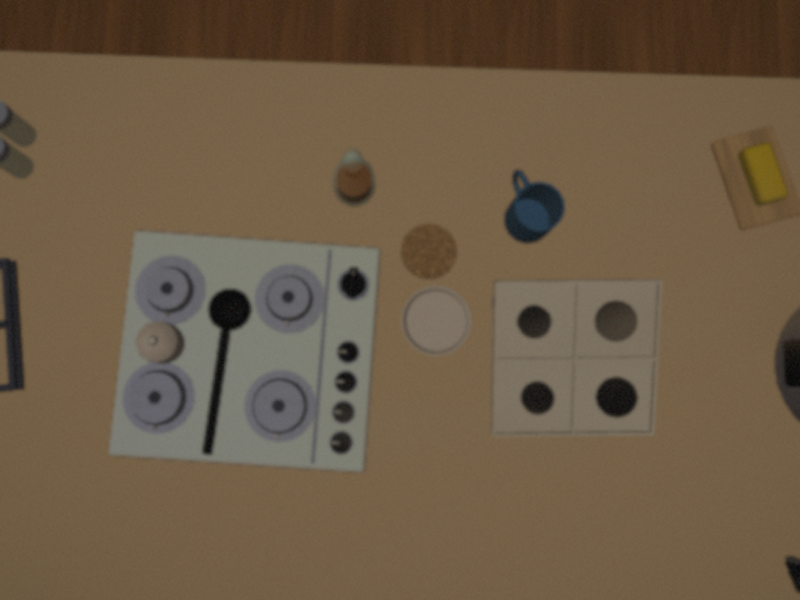

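View pics/scene0.png

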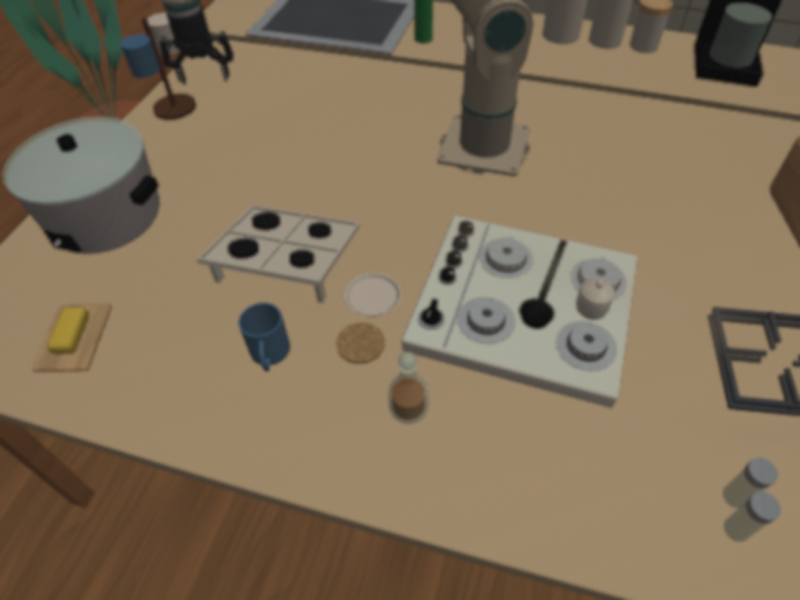

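Top view (800x600): hob left with small burner at (169,288), others (290,297), (155,397), (279,405); ladle bowl at (230,309) with its tail at (208,452); sugar bowl (158,342); rest (437,321), coaster (429,250); four caps in the tray at (534,321), (616,321), (537,397), (616,397); igniter (353,283). Next: metric rectified views.

```bash
cat > h.py <<'E'
from cell import *
import numpy as np, cv2
from scipy.spatial.transform import Rotation as R
def KD(n):
    c=camera_info(n); return np.array([[c['fx'],0,c['cx']],[0,c['fy'],c['cy']],[0,0,1]]),np.array(c['distortion']),c['T']
def proj(P,n):
    K,D,T=KD(n); Ti=np.linalg.inv(T)
    return cv2.projectPoints(np.asarray(P,float).reshape(-1,1,3),cv2.Rodrigues(Ti[:3,:3])[0],Ti[:3,3],K,D)[0][:,0]
def unproj(uv,z,n):
    K,D,T=KD(n); p=cv2.undistortPoints(np.asarray(uv,float).reshape(-1,1,2),K,D)[:,0]
    d=np.c_[p,np.ones(len(p))]@T[:3,:3].T
    return T[:3,3]+d*((np.atleast_1d(z)-T[2,3])/d[:,2])[:,None]
def warp(im,n,z,x0,x1,y0,y1,s):
    # rows: x from x1 (top) to x0, cols: y from y1 (left) to y0 ; s px/mm
    xs=np.arange(x1,x0,-1/s); ys=np.arange(y1,y0,-1/s); Y,X=np.meshgrid(ys,xs)
    zz=np.full(X.size,z,float) if np.isscalar(z) else z(X.ravel(),Y.ravel())
    m=proj(np.c_[X.ravel(),Y.ravel(),zz],n).reshape(*X.shape,2).astype(np.float32)
    return cv2.remap(im,m,None,cv2.INTER_CUBIC)
E
python3 - <<'E'
from h import *
t=cv2.imread('top0.png'); s=cv2.imread('scene0.png')
c=np.array([[135,232],[378,248],[363,471],[110,455]])*.64-.18
print(unproj(c,40,'top').round(0))
# gather features
f={'rest':(437,321,12),'coaster':(429,250,8),'b1':(169,288,62),'b2':(290,297,62),'b3':(155,397,62),'b4':(279,405,62),'ign':(353,283,66),'sugar':(158,342,83),'ladbowl':(230,309,68),'mug':(536,211,50),'cruet':(355,180,100)}
for k,v in f.items(): print(k,unproj(np.array([v[:2]])*.64-.18,v[2],'top')[0].round(0))
a=warp(t,'top',62,280,680,-20,420,1.4); b=warp(s,'scene',62,280,680,-20,420,1.4)
cv2.imwrite('pics/hobtop.png',a); cv2.imwrite('pics/hobscn.png',b); print(a.shape)
a=warp(t,'top',50,320,600,-420,-60,2); cv2.imwrite('pics/traytop.png',a)
E
```

```text
[[686. 369.  40.]
 [672. -23.  40.]
 [317.  -9.  40.]
 [333. 383.  40.]]
rest [ 558. -123.   12.]
coaster [ 677. -108.    8.]
b1 [593. 303.  62.]
b2 [584. 114.  62.]
b3 [424. 313.  62.]
b4 [416. 123.  62.]
ign [609.  15.  66.]
sugar [507. 308.  83.]
ladbowl [562. 205.  68.]
mug [ 738. -277.   50.]
cruet [766.  17. 100.]
(560, 616, 3)
```

View pics/hobtop.png

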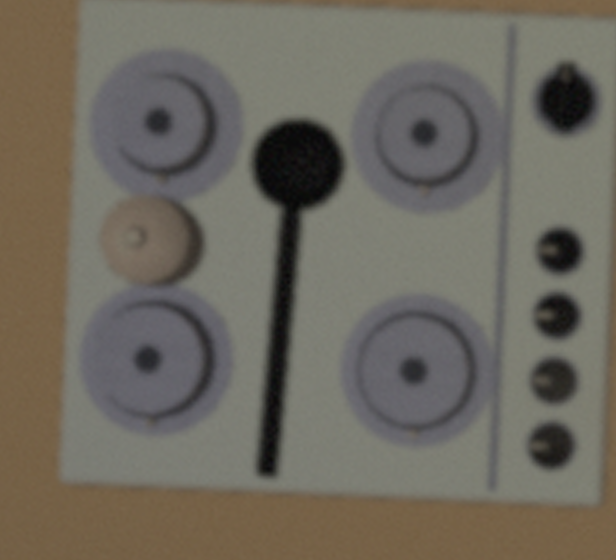

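View pics/hobscn.png

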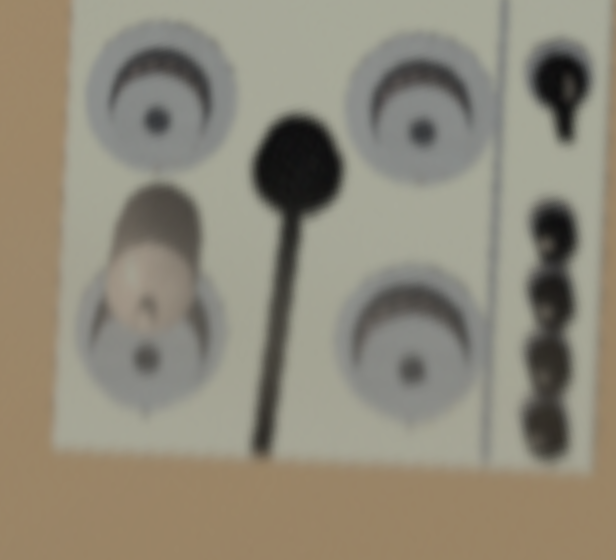

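Burner holes agree in both rectified views: b1 (593,307.5), b2 (586,118), b3 (424,315), b4 (415,125.6); the upper two are small (ring ≈ 55 px radius vs 63). Igniter wing lies about along x. Now tray fit, caps, ladle, rest and coaster.

```bash
cat >> h.py <<'E'
TRAY=None
def tray_pt(p,s,c,h):
    x,y,w=p; s,c,h=map(np.asarray,(s,c,h)); a=.28
    X=s*np.cos(a)-h*np.sin(a); Z=46+s*np.sin(a)+h*np.cos(a)
    return np.stack([x+X*np.cos(w)-c*np.sin(w),y+X*np.sin(w)+c*np.cos(w),Z+0*X],-1)
def blobs(mask,amin):
    n,l,st,ce=cv2.connectedComponentsWithStats(mask.astype(np.uint8)); return [(ce[i],st[i]) for i in range(1,n) if st[i][4]>amin]
E
python3 - <<'E'
from h import *
from scipy.optimize import least_squares
t=cv2.imread('top0.png'); s=cv2.imread('scene0.png')
S=np.array([1,1,-1,-1])*125.5; C=np.array([1,-1,-1,1])*130.5
ut=np.array([[493,281],[661,281],[653,433],[492,435]])*.64-.18
us=np.array([[322,281],[200,261],[255,207],[358,224]])*.64-.18
f=lambda p:np.r_[proj(tray_pt(p,S,C,7),'top')-ut,proj(tray_pt(p,S,C,7),'scene')-us].ravel()
r=least_squares(f,[480,-280,0],loss='soft_l1'); p=r.x; print('tray',p.round(3),r.fun.round(1))
# rectify on cap-top plane (h=16) 2px/mm
for n,im in(('top',t),('scene',s)):
    ss,cc=np.meshgrid(np.arange(130,-130,-.5),np.arange(135,-135,-.5),indexing='ij')
    m=proj(tray_pt(p,ss.ravel(),cc.ravel(),16+0*ss.ravel()),n).reshape(*ss.shape,2).astype(np.float32)
    w=cv2.remap(im,m,None,cv2.INTER_CUBIC); cv2.imwrite(f'pics/tray_{n}.png',w)
    g=cv2.GaussianBlur(w,(0,0),2).max(2)
    for c,st in blobs(g<95,2000): 
        if st[4]<20000: print(n,'s,c',(130-c[1]/2).round(1),(135-c[0]/2).round(1),'wh mm',st[2]/2,st[3]/2)
# rest & coaster & ladle in z-plane warps
a=warp(t,'top',10,480,740,-190,-40,2);b=warp(s,'scene',10,480,740,-190,-40,2)
cv2.imwrite('pics/rest.png',np.hstack([a,b]))
for n,im in(('top',t),('scene',s)):
    w=warp(im,n,68,500,620,150,260,2); g=cv2.GaussianBlur(w,(0,0),2).max(2); 
    for c,st in blobs(g<60,1500): print('ladlebowl',n,620-c[1]/2,260-c[0]/2,st[2:]/2)
    w=warp(im,n,48,290,420,180,270,2); g=cv2.GaussianBlur(w,(0,0),2).max(2)
    ys,xs=np.where(g<75); k=(xs>20)&(xs<150); print('tail',n,420-ys[k].max()/2, [270-np.mean(xs[k&(abs(ys-r)<2)])/2 for r in(60,120,160)])
E
```

```text
tray [ 5.02920e+02 -3.37125e+02  4.20000e-02] [-0.1 -0.3 -0.9 -1.7 -0.3  0.2 -0.7  0.6 -1.2 -0.  -2.  -1.4 -1.9 -1.2
  0.7 -1.1]
top s,c 61.3 -60.5 wh mm 66.5 65.0
top s,c 61.9 67.2 wh mm 54.5 54.0
top s,c -61.6 -66.4 wh mm 68.5 68.0
top s,c -60.5 59.4 wh mm 54.5 55.5
scene s,c 70.9 -55.7 wh mm 70.0 82.5
scene s,c 72.5 71.6 wh mm 55.5 68.0
scene s,c -52.6 -61.6 wh mm 69.5 88.0
scene s,c -49.2 64.0 wh mm 55.5 71.0
ladlebowl top 556.8777276694792 206.95835757928427 [  62.5   92.5 6874. ]
tail top 339.0 [np.float64(228.0), np.float64(231.0), np.float64(231.92857142857144)]
ladlebowl scene 562.5854727132975 207.76867794004613 [  59.  100. 6505.]
tail scene 345.0 [np.float64(228.4125), np.float64(232.16666666666666), np.float64(nan)]
  return _methods._mean(a, axis=axis, dtype=dtype,
  ret = ret.dtype.type(ret / rcount)
```

```bash
python3 -c "
import cv2,numpy as np
a=cv2.imread('pics/tray_top.png');b=cv2.imread('pics/tray_scene.png');c=cv2.imread('pics/rest.png')
m=np.zeros((600,800,3),np.uint8)
m[:280,:290]=cv2.resize(a,(290,280));m[:280,300:590]=cv2.resize(b,(290,280))
c=cv2.resize(c,None,fx=.6,fy=.6);m[285:285+c.shape[0],:c.shape[1]]=c
cv2.imwrite('pics/mon.png',m)"
```

```text
(no output)
```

View pics/mon.png

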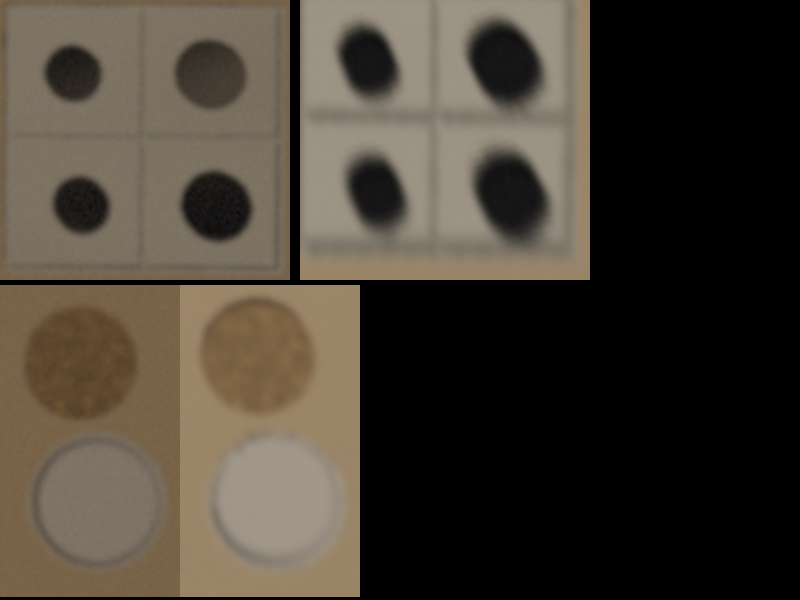

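Top/scene agree on rest at about (561,-120.5) and coaster (678,-106); all four caps visible in the tray bays. Helper for move deltas, then start with the ladle.

```bash
cat > go.py <<'E'
import sys; from h import *
# usage: go.py x y z yaw [tilt]  -> deltas in tool axes from measured pose
def go(x,y,z,yaw,tilt=0,ref=None):
    s=read_state(); p=s['eef_pos']; R0=R.from_euler('xyz',s['tool_rot'])
    R1=R.from_euler('z',yaw)*R.from_euler('y',-tilt)*R.from_euler('x',np.pi)
    return np.r_[R0.inv().apply(np.array([x,y,z])-p),(R0.inv()*R1).as_rotvec()]
if __name__=='__main__':
    np.set_printoptions(suppress=True)
    s=read_state(); print(s['clock'],s['eef_pos'].round(1),s['tool_rot'].round(3),'w',round(s['width'],1),'q',s['qpos'].round(2),'F',s['force'].round(1))
    for a in sys.argv[1:]: print(a,go(*map(float,a.split(','))).round([1,1,1,3,3,3]).tolist())
E
python3 go.py 450,-100,230,-0.114 497.5,214.4,180,-0.114
python3 - <<'E'
from h import *
p=[502.9,-337.1,.042]
for n,s,c in(('bigB',62,-61),('smB',62.5,67),('bigA',-61,-67),('smA',-60,59)):
    print(n,tray_pt(p,s,c,8).round(1),'floor',tray_pt(p,s,c,0).round(1))
E
```

```text
0.1 [ 254.6 -597.4  230.5] [-3.14   0.     0.403] w 85.5 q [ 1.1   0.63  0.04  1.52 -0.03  1.   -0.02] F [-1.1  0.4 -0.4]
bigB [ 562.8 -395.6   70.8] floor [ 565.  -395.5   63.1]
smB [ 557.9 -267.7   71. ] floor [ 560.1 -267.6   63.3]
bigA [ 444.9 -406.6   36.8] floor [ 447.1 -406.5   29.1]
smA [ 440.6 -280.7   37.1] floor [ 442.8 -280.6   29.4]Traceback (most recent call last):
  File "go.py", line 10, in <module>
    for a in sys.argv[1:]: print(a,go(*map(float,a.split(','))).round([1,1,1,3,3,3]).tolist())
                                   ~~~~~~~~~~~~~~~~~~~~~~~~~~~~~~~~~~^^^^^^^^^^^^^^^
TypeError: 'list' object cannot be interpreted as an integer
```

```bash
sed -i 's/\.round(\[1,1,1,3,3,3\])\.tolist()/.round(3).tolist()/' go.py
python3 go.py 450,-100,230,-0.114 497.5,214.4,180,-0.114
```

```text
0.1 [ 254.6 -597.4  230.5] [-3.14   0.     0.403] w 85.5 q [ 1.1   0.63  0.04  1.52 -0.03  1.   -0.02] F [-1.1  0.4 -0.4]
450,-100,230,-0.114 [374.753, -381.026, 1.14, -0.002, 0.0, 0.517]
497.5,214.4,180,-0.114 [541.687, -651.56, 51.618, -0.002, 0.0, 0.517]
```

Call:
play_rows(
  deltas=[40,-40,0,0,0,0.06,1,80,-80,0,0,0,0.12,1,120,-120,0,0,0,0.18,1,160,-160,0,0,0,0.24,1,200,-200,0,0,0,0.3,1,240,-240,0,0,0,0.36,1,280,-280,0,0,0,0.42,1,320,-325,0,0,0,0.48,1,350,-360,0,0,0,0.517,1,375,-400,0,0,0,0.517,1],
)

```text
clock: 1.35
eef_pos: [443.6, -81.3, 231.2]
tool_rot: [3.141, -0.0, -0.114]
force: [-0.4, 0.0, -0.1]
width: 85.5
gripper_force: 0.0
```

```bash
python3 go.py 497.5,214.4,160,-0.114
```

```text
1.35 [443.6 -81.3 231.2] [ 3.141 -0.    -0.114] w 85.5 q [ 0.02  0.35  0.13  2.05 -0.07  0.74 -1.49] F [-0.4  0.  -0.1]
497.5,214.4,160,-0.114 [19.945, -299.903, 71.176, 0.0, -0.0, 0.0]
```

Call:
play_rows(
  deltas=[3,-50,10,0,0,0,1,7,-100,20,0,0,0,1,10,-155,35,0,0,0,1,14,-210,50,0,0,0,1,17,-260,60,0,0,0,1,20,-300,71,0,0,0,0.7,20,-300,71,0,0,0,0.6,20,-300,71,0,0,0,0.6],
)

```text
clock: 2.35
eef_pos: [496.7, 211.8, 160.0]
tool_rot: [3.14, 0.001, -0.115]
force: [0.4, -1.1, 0.4]
width: 51.3
gripper_force: 0.0
```

```bash
python3 go.py 497.5,214.4,53,-0.114; python3 -c "
from h import *
for n in('top','scene'):
    cv2.imwrite(n+'1.png',get_image(n)[:,:,::-1])
t=warp(cv2.imread('top1.png'),'top',66,320,600,150,290,2);s=warp(cv2.imread('scene1.png'),'scene',66,320,600,150,290,2)
cv2.imwrite('pics/lad1.png',np.hstack([t,s]))"
```

```text
2.35 [496.7 211.8 160. ] [ 3.14   0.001 -0.115] w 51.3 q [-0.52  0.57  0.1   1.9  -0.08  0.68 -2.06] F [ 0.4 -1.1  0.4]
497.5,214.4,53,-0.114 [0.525, -2.832, 107.029, 0.001, 0.001, -0.001]
```

View pics/lad1.png

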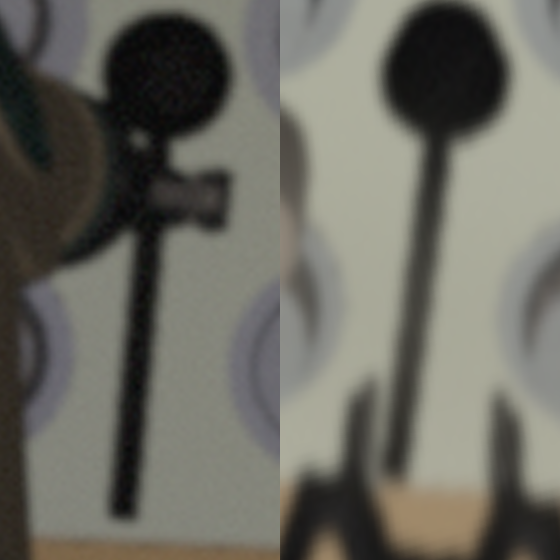

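The ladle is where estimated (bowl at (167,75) px, i.e. (562,206.5)). Descend and grip.

Call:
play_rows(
  deltas=[0.5,-3,40,0,0,0,0.6,0.5,-3,75,0,0,0,0.6,0.5,-3,97,0,0,0,0.6,0.5,-3,107,0,0,0,0.6,0.5,-3,107,0,0,0,0.6,0.5,-3,107,0,0,0,0,0.5,-3,107,0,0,0,0,0.5,-3,107,0,0,0,0,0.5,-3,107,0,0,0,0,0.5,-3,107,0,0,0,0],
)

```text
clock: 3.7
eef_pos: [498.6, 216.0, 54.3]
tool_rot: [-3.141, -0.001, -0.114]
force: [-0.8, -0.2, 6.7]
width: 14.0
gripper_force: 58.7
```

Call:
play_rows(
  deltas=[0,0,-20,0,0,0,0,0,0,-50,0,0,0,0,0,0,-80,0,0,0,0,0,0,-90,0,0,0,0,0,0,-90,0,0,0,0],
)

```text
clock: 4.32
eef_pos: [498.0, 215.8, 143.5]
tool_rot: [-3.141, -0.001, -0.114]
force: [0.6, -0.9, -1.0]
width: 14.5
gripper_force: 58.9
```

```bash
python3 go.py 497,-111,144,-0.114
```

```text
4.325 [498.  215.8 143.5] [-3.141 -0.001 -0.114] w 14.5 q [-0.52  0.6   0.09  1.91 -0.09  0.64 -2.06] F [ 0.6 -0.9 -1. ]
497,-111,144,-0.114 [36.216, 324.807, -0.629, -0.0, -0.001, -0.0]
```

Call:
play_rows(
  deltas=[2,20,0,0,0,0,0,7,60,0,0,0,0,0,12,105,0,0,0,0,0,17,150,0,0,0,0,0,22,195,0,0,0,0,0,27,240,0,0,0,0,0,32,285,0,0,0,0,0,35,315,0,0,0,0,0,36,325,0,0,0,0,0,36,325,0,0,0,0,0],
)

```text
clock: 5.58
eef_pos: [495.8, -111.6, 142.7]
tool_rot: [-3.141, 0.002, -0.116]
force: [0.2, 0.4, -0.7]
width: 14.5
gripper_force: 62.1
```

```bash
python3 go.py 497,-111,21,-0.114; python3 -c "
from h import *
for n in('top','scene'):
    cv2.imwrite(n+'1.png',get_image(n)[:,:,::-1])
t=warp(cv2.imread('top1.png'),'top',125,320,640,-190,-40,1.8);s=warp(cv2.imread('scene1.png'),'scene',125,320,640,-190,-40,1.8)
cv2.imwrite('pics/lad2.png',np.hstack([t,s]))"
```

```text
5.575 [ 495.8 -111.6  142.7] [-3.141  0.002 -0.116] w 14.5 q [ 0.14  0.56  0.04  2.   -0.04  0.59 -1.48] F [ 0.2  0.4 -0.7]
497,-111,21,-0.114 [1.335, -0.732, 121.668, -0.0, 0.002, -0.002]
```

View pics/lad2.png

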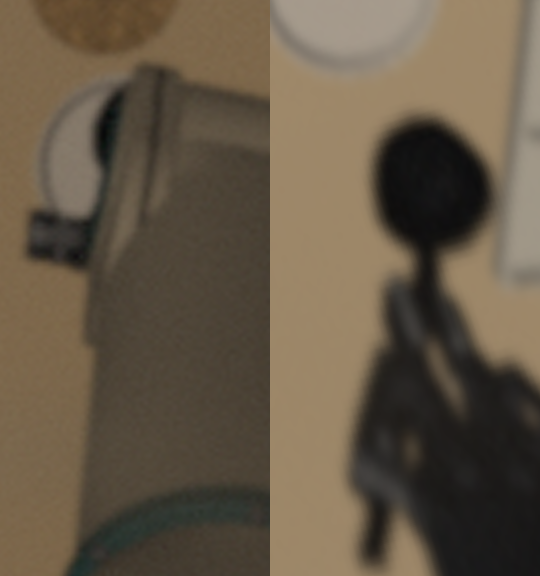

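Ladle hangs level over the rest (bowl at (432,180) in the scene half). Lower it.

Call:
play_rows(
  deltas=[1,-1,30,0,0,0,0,1,-1,65,0,0,0,0,1,-1,95,0,0,0,0,1,-1,112,0,0,0,0,1,-1,118,0,0,0,0,1,-1,121,0,0,0,0,1,-1,123,0,0,0,0,1,-1,123,0,0,0,0],
)

```text
clock: 6.68
eef_pos: [498.2, -110.5, 20.8]
tool_rot: [3.142, -0.001, -0.114]
force: [0.1, 0.2, -1.0]
width: 14.5
gripper_force: 62.1
```

Still hanging; a little lower in small steps, then open slightly.

Call:
play_rows(
  deltas=[-1,0,1,0,0,0,0,-1,0,2,0,0,0,0,-1,0,2,0,0,0,0],
)

```text
clock: 7.05
eef_pos: [496.6, -110.3, 18.6]
tool_rot: [-3.142, 0.0, -0.114]
force: [-1.6, -0.3, 3.6]
width: 14.6
gripper_force: 62.7
```

Contact. Release and lift.

Call:
play_rows(
  deltas=[0,0,0,0,0,0,0.3,0,0,0,0,0,0,0.4,0,0,0,0,0,0,0.4,0,0,-20,0,0,0,0.4,0,0,-60,0,0,0,0.4,0,0,-110,0,0,0,0.6,0,0,-160,0,0,0,1,0,0,-180,0,0,0,1,0,0,-180,0,0,0,1],
)

```text
clock: 8.18
eef_pos: [497.8, -110.5, 199.8]
tool_rot: [3.141, -0.004, -0.114]
force: [-0.4, 0.6, -0.7]
width: 85.6
gripper_force: 0.0
```

```bash
python3 go.py 500,200,200,0 509,306.5,200,0 509,306.5,61,0 
```

```text
8.175 [ 497.8 -110.5  199.8] [ 3.141 -0.004 -0.114] w 85.6 q [ 0.13  0.47  0.05  1.94 -0.03  0.72 -1.49] F [-0.4  0.6 -0.7]
500,200,200,0 [-33.189, -308.741, -0.359, 0.0, -0.004, -0.114]
509,306.5,200,0 [-36.383, -415.573, -0.392, 0.0, -0.004, -0.114]
509,306.5,61,0 [-36.912, -415.601, 138.607, 0.0, -0.004, -0.114]
```

Call:
play_rows(
  deltas=[-4,-45,0,0,0,-0.01,1,-8,-95,0,0,0,-0.03,1,-12,-145,0,0,0,-0.05,1,-16,-195,0,0,0,-0.07,1,-21,-245,0,0,0,-0.09,1,-26,-295,0,0,0,-0.1,1,-30,-345,0,0,0,-0.114,1,-34,-390,0,0,0,-0.114,1,-36.5,-415.5,0,0,0,-0.114,1,-36.5,-415.5,0,0,0,-0.114,1],
)

```text
clock: 9.43
eef_pos: [506.9, 307.9, 197.0]
tool_rot: [3.141, 0.002, 0.003]
force: [0.5, -0.5, -0.8]
width: 85.5
gripper_force: 0.0
```

```bash
python3 go.py 509,306.5,61,0;python3 -c "
from h import *
for n in('top','scene'):
    cv2.imwrite(n+'1.png',get_image(n)[:,:,::-1])
t=warp(cv2.imread('top1.png'),'top',5,480,640,-220,-40,2);s=warp(cv2.imread('scene1.png'),'scene',10,320,640,-190,-40,1.8)
u=cv2.resize(cv2.imread('scene1.png')[100:260,250:480],None,fx=2,fy=2)
m=np.zeros((580,800,3),np.uint8);m[:t.shape[0],:t.shape[1]]=t;m[:u.shape[0],t.shape[1]:t.shape[1]+u.shape[1]][:]=u[:,:800-t.shape[1]]
cv2.imwrite('pics/lad3.png',m)"
```

```text
9.425 [506.9 307.9 197. ] [3.141 0.002 0.003] w 85.5 q [-0.61  0.59  0.02  1.72 -0.02  0.84 -2.15] F [ 0.5 -0.5 -0.8]
509,306.5,61,0 [2.284, 1.364, 136.031, 0.001, 0.002, 0.003]
```

View pics/lad3.png

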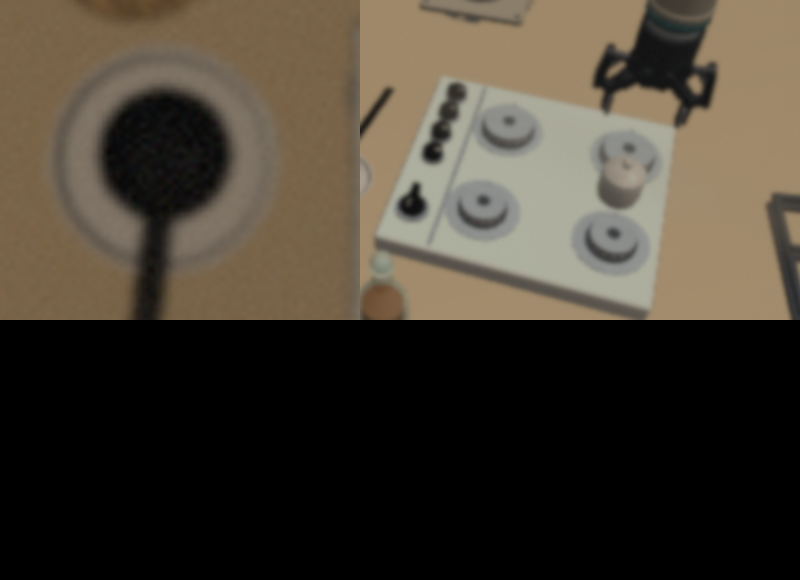

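Ladle lies well centred in the rest: bowl at (166,153), rest centre (164,158). Sugar bowl stands between the fingers; descend to TCP z≈56.

Call:
play_rows(
  deltas=[2,1,40,0,0,0,1,2,1,80,0,0,0,1,2,1,115,0,0,0,1,2,1,132,0,0,0,1,2,1,140.5,0,0,0,1,2,1,140.5,0,0,0,1],
)

```text
clock: 10.28
eef_pos: [510.3, 305.2, 58.2]
tool_rot: [-3.142, -0.001, -0.001]
force: [-0.5, 0.1, 0.3]
width: 85.5
gripper_force: 0.0
```

Call:
play_rows(
  deltas=[0,0,0,0,0,0,0.5,0,0,0,0,0,0,0.3,0,0,0,0,0,0,0.3,0,0,0,0,0,0,0.3,0,0,0,0,0,0,0.3,0,0,0,0,0,0,0.3],
)

```text
clock: 11.02
eef_pos: [511.0, 307.1, 59.7]
tool_rot: [-3.139, -0.003, 0.0]
force: [-0.2, 1.9, 5.1]
width: 62.7
gripper_force: 65.4
```

Call:
play_rows(
  deltas=[0,0,-15,0,0,0,0.3,0,0,-40,0,0,0,0.3,0,0,-80,0,0,0,0.3,0,0,-115,0,0,0,0.3,0,0,-130,0,0,0,0.3,0,0,-130,0,0,0,0.3],
)

```text
clock: 11.78
eef_pos: [510.1, 305.8, 188.7]
tool_rot: [-3.141, -0.001, -0.0]
force: [1.2, 0.7, -2.7]
width: 62.8
gripper_force: 66.2
```

```bash
python3 go.py 600,70,185,0 678,-105.5,185,0
```

```text
11.775 [510.1 305.8 188.7] [-3.141 -0.001 -0.   ] w 62.8 q [-0.6   0.6   0.02  1.72 -0.02  0.82 -2.14] F [ 1.2  0.7 -2.7]
600,70,185,0 [89.925, 235.731, 3.65, -0.001, -0.001, -0.0]
678,-105.5,185,0 [167.975, 411.208, 3.612, -0.001, -0.001, -0.0]
```

Call:
play_rows(
  deltas=[10,25,0,0,0,0,0.3,30,75,0,0,0,0,0.3,52,125,0,0,0,0,0.3,73,180,0,0,0,0,0.3,95,235,0,0,0,0,0.3,118,290,0,0,0,0,0.3,140,345,0,0,0,0,0.3,158,390,0,0,0,0,0.3,168,411,0,0,0,0,0.3,168,411,0,0,0,0,0.3],
)

```text
clock: 13.02
eef_pos: [676.6, -108.3, 185.3]
tool_rot: [3.141, 0.004, -0.004]
force: [0.0, 0.2, -2.1]
width: 62.8
gripper_force: 66.4
```

```bash
python3 go.py 678,-106,31,0
```

```text
13.025 [ 676.6 -108.3  185.3] [ 3.141  0.004 -0.004] w 62.8 q [ 0.11  0.73  0.    1.45 -0.    0.97 -1.46] F [ 0.   0.2 -2.1]
678,-106,31,0 [1.953, -2.495, 154.25, 0.001, 0.004, -0.004]
```

Call:
play_rows(
  deltas=[1,-2,40,0,0,0,0.3,1,-2,85,0,0,0,0.3,1,-2,125,0,0,0,0.3,1,-2,145,0,0,0,0.3,1,-2,152,0,0,0,0.3,1,-2,154,0,0,0,0.3,1,-2,154,0,0,0,0.3],
)

```text
clock: 13.9
eef_pos: [679.8, -103.5, 35.3]
tool_rot: [3.141, -0.002, -0.0]
force: [0.1, 0.3, -2.9]
width: 62.7
gripper_force: 66.4
```

```bash
python3 go.py 678,-106,29,0;python3 -c "
from h import *
im=get_image('scene'); cv2.imwrite('scene1.png',im[:,:,::-1])
cv2.imwrite('pics/sug.png',cv2.resize(im[150:270,190:320,::-1],None,fx=4,fy=4,interpolation=2))"
```

```text
13.9 [ 679.8 -103.5   35.3] [ 3.141 -0.002 -0.   ] w 62.7 q [ 0.11  0.91 -0.    1.54  0.    0.69 -1.46] F [ 0.1  0.3 -2.9]
678,-106,29,0 [-1.841, 2.495, 6.281, 0.0, -0.002, -0.0]
```

View pics/sug.png

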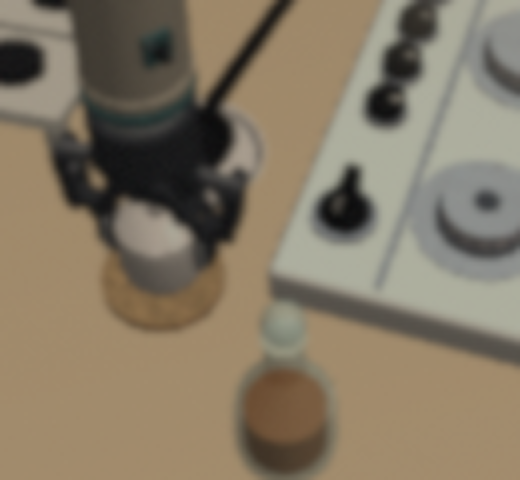

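Sugar bowl (160,275) hangs just above the coaster (163,284), well centred. Lower to contact.

Call:
play_rows(
  deltas=[0,2,3,0,0,0,0.3,0,2,5,0,0,0,0.3,0,2,6.5,0,0,0,0.3,0,2,7.5,0,0,0,0.3,0,2,7.5,0,0,0,0.3],
)

```text
clock: 14.58
eef_pos: [678.7, -105.6, 27.8]
tool_rot: [3.141, 0.0, -0.0]
force: [-3.1, 0.3, 5.5]
width: 62.9
gripper_force: 67.5
```

Contact. Release gently, lift, then take a look.

Call:
play_rows(
  deltas=[0,0,0,0,0,0,0.85,0,0,0,0,0,0,1,0,0,0,0,0,0,1,0,0,0,0,0,0,1,0,0,-25,0,0,0,1,0,0,-70,0,0,0,1,0,0,-115,0,0,0,1,0,0,-150,0,0,0,1,0,0,-160,0,0,0,1],
)

```text
clock: 15.7
eef_pos: [680.3, -105.6, 189.1]
tool_rot: [3.141, -0.005, -0.0]
force: [-0.0, 0.9, -1.0]
width: 85.6
gripper_force: 0.0
```

```bash
cat > caps.py <<'E'
from h import *
p=[502.9,-337.1,.042]
def caps(tag):
    t=get_image('top')[:,:,::-1]; cv2.imwrite(f'top_{tag}.png',t)
    ss,cc=np.meshgrid(np.arange(130,-130,-.5),np.arange(135,-135,-.5),indexing='ij')
    m=proj(tray_pt(p,ss.ravel(),cc.ravel(),16+0*ss.ravel()),'top').reshape(*ss.shape,2).astype(np.float32)
    g=cv2.GaussianBlur(cv2.remap(t,m,None,cv2.INTER_CUBIC),(0,0),2).max(2)
    for c,st in blobs(g<95,2000):
        s_,c_=130-c[1]/2+.7,135-c[0]/2-.5
        print('sc',round(s_,1),round(c_,1),'wh',st[2:4]/2,'ctr',tray_pt(p,s_,c_,8).round(1))
if __name__=='__main__': import sys; caps(sys.argv[1])
E
python3 caps.py a; python3 go.py 600,-260,190,.042,.28
```

```text
sc 23.4 104.2 wh [ 94.5 260. ] ctr [ 518.8 -232.1   60.2]
sc 62.2 -61.0 wh [65.5 64. ] ctr [ 563.  -395.6   70.9]
sc -60.8 -66.9 wh [68.  67.5] ctr [ 445.1 -406.5   36.9]
sc -59.7 58.9 wh [54.  54.5] ctr [ 440.9 -280.8   37.2]
15.75 [ 680.  -105.6  188.8] [ 3.141 -0.004 -0.   ] w 85.5 q [ 0.11  0.73  0.    1.45 -0.    0.97 -1.46] F [-0.1  0.1  0.1]
600,-260,190,.042,.28 [-79.917, 154.443, -1.402, 0.007, 0.276, -0.042]
```

Call:
play_rows(
  deltas=[-20,25,0,0,0.05,-0.01,0.9,-50,60,0,0,0.1,-0.02,0.9,-80,100,0,0,0.2,-0.03,0.9,-110,135,0,0,0.276,-0.042,0.9,-140,160,20,0,0.276,-0.042,0.9,-145,163,30,0,0.276,-0.042,0.9,-145,163,30,0,0.276,-0.042,0.9,-145,163,30,0,0.276,-0.042,0.9],
)

```text
clock: 16.75
eef_pos: [535.3, -266.8, 156.3]
tool_rot: [3.136, -0.277, 0.045]
force: [-0.6, -0.3, 0.4]
width: 77.0
gripper_force: 0.0
```

```bash
python3 go.py 560.1,-267.6,63.3,.042,.28; python3 -c "
from h import *
t=get_image('top')[:,:,::-1];s=get_image('scene')[:,:,::-1]
cv2.imwrite('pics/c1.png',np.vstack([cv2.resize(t[160:300,300:440],None,fx=2,fy=2,interpolation=2),cv2.resize(s[100:240,110:250],None,fx=2,fy=2,interpolation=2)]))"
```

```text
16.75 [ 535.3 -266.8  156.3] [ 3.136 -0.277  0.045] w 77.0 q [ 0.63  0.57 -0.19  1.97 -0.08  0.36 -0.98] F [-0.6 -0.3  0.4]
560.1,-267.6,63.3,.042,.28 [-1.604, 1.375, 96.265, 0.004, 0.003, 0.003]
```

View pics/c1.png

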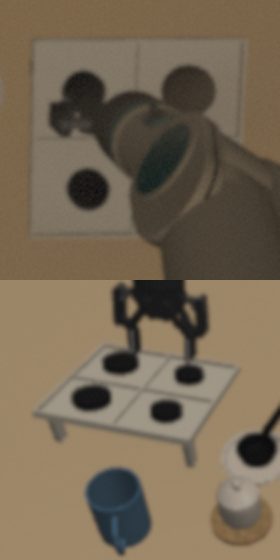

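Fingers hover near the far-left small cap; sugar bowl stands on the coaster. Descend along the tool axis.

Call:
play_rows(
  deltas=[-1.5,1.5,30,0.004,0.003,0.003,0.9,-1.5,1.5,65,0.004,0.003,0.003,0.9,-1.5,1.5,85,0.004,0.003,0.003,0.9,-1.5,1.5,93,0.004,0.003,0.003,0.9,-1.5,1.5,96,0.004,0.003,0.003,0.9,-1.5,1.5,96,0.004,0.003,0.003,0.9],
)

```text
clock: 17.6
eef_pos: [559.6, -268.1, 63.5]
tool_rot: [3.14, -0.279, 0.042]
force: [-0.4, 0.3, 0.3]
width: 77.1
gripper_force: 0.0
```

```bash
python3 go.py 560.1,-267.6,63.3,.042,.28; python3 -c "
from h import *
t=get_image('top')[:,:,::-1];s=get_image('scene')[:,:,::-1]
cv2.imwrite('pics/c2.png',np.hstack([cv2.resize(t[190:270,300:380],None,fx=4,fy=4,interpolation=2),cv2.resize(s[110:190,140:240],None,fx=4,fy=4,interpolation=2)]))"
```

```text
17.6 [ 559.6 -268.1   63.5] [ 3.14  -0.279  0.042] w 77.1 q [ 0.47  0.74  0.02  1.97 -0.69  0.23 -0.39] F [-0.4  0.3  0.3]
560.1,-267.6,63.3,.042,.28 [0.485, -0.515, 0.379, 0.001, 0.001, -0.0]
```

View pics/c2.png

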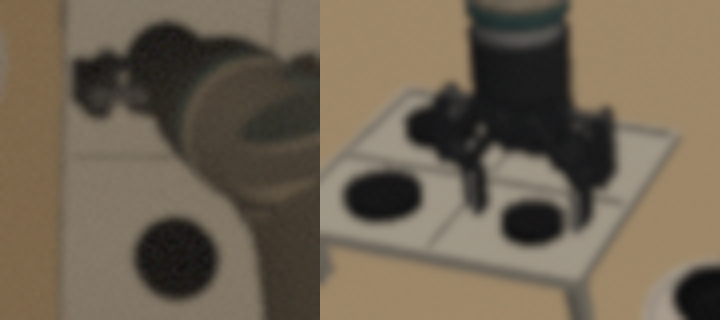

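Fingers straddle the small cap (scene: fingers at 475 and 578, cap centre (533,222)), slightly left of the cap; closing will centre it. q6 is at its limit, so for the next ones I'll tilt less. Close now and lift.

Call:
play_rows(
  deltas=[0,0,0,0,0,0,0.6,0,0,0,0,0,0,0.3,0,0,0,0,0,0,0.2,0,0,0,0,0,0,0.2,0,0,0,0,0,0,0.2,0,0,0,0,0,0,0.2],
)

```text
clock: 18.45
eef_pos: [558.5, -269.2, 64.6]
tool_rot: [3.141, -0.28, 0.04]
force: [-2.1, 1.6, 6.4]
width: 49.9
gripper_force: 61.0
```

Call:
play_rows(
  deltas=[0,0,-15,0,0,0,0.2,0,0,-50,0,-0.07,0,0.2,0,0,-90,0,-0.14,0,0.2,0,0,-120,0,-0.21,0,0.2,0,0,-140,0,-0.28,0,0.2,0,0,-140,0,-0.28,0,0.2],
)

```text
clock: 19.2
eef_pos: [521.8, -270.9, 199.9]
tool_rot: [3.138, -0.003, 0.041]
force: [-0.4, 0.4, -1.1]
width: 49.4
gripper_force: 62.5
```

```bash
python3 go.py 540,-100,190,.0 586,118,170,0
```

```text
19.2 [ 521.8 -270.9  199.9] [ 3.138 -0.003  0.041] w 49.4 q [ 0.11  0.62  0.51  1.74 -0.38  0.87 -0.74] F [-0.4  0.4 -1.1]
540,-100,190,.0 [25.21, -170.013, 9.421, 0.003, -0.003, 0.041]
586,118,170,0 [80.082, -386.0, 28.878, 0.003, -0.003, 0.041]
```

Call:
play_rows(
  deltas=[5,-25,0,0,0,0.01,0.2,15,-75,3,0,0,0.02,0.2,25,-125,6,0,0,0.03,0.2,35,-175,10,0,0,0.04,0.2,46,-225,13,0,0,0.04,0.2,57,-275,16,0,0,0.04,0.2,67,-325,20,0,0,0.04,0.2,76,-365,25,0,0,0.04,0.2,80,-386,29,0,0,0.04,0.2,80,-386,29,0,0,0.04,0.2],
)

```text
clock: 20.45
eef_pos: [583.8, 118.7, 167.7]
tool_rot: [3.141, 0.003, 0.001]
force: [-0.1, -0.2, -1.4]
width: 49.8
gripper_force: 62.5
```

```bash
python3 go.py 586,118,85,0;  python3 caps.py b
```

```text
20.45 [583.8 118.7 167.7] [3.141 0.003 0.001] w 49.8 q [-0.57  0.69  0.53  1.75 -0.45  0.84 -1.4 ] F [-0.1 -0.2 -1.4]
586,118,85,0 [2.391, 0.576, 82.659, 0.001, 0.003, 0.001]
sc 62.3 -60.9 wh [64.5 63.5] ctr [ 563.1 -395.6   70.9]
sc -60.8 -66.9 wh [67.5 66.5] ctr [ 445.1 -406.5   36.9]
sc -59.7 58.8 wh [53.5 54. ] ctr [ 440.9 -280.8   37.2]
```

Call:
play_rows(
  deltas=[2,0,30,0,0.003,0,0.2,2,0,60,0,0.003,0,0.2,2,0,78,0,0.003,0,0.2,2,0,85,0,0.003,0,0.2,2,0,88,0,0.003,0,0.2,2,0,88,0,0.003,0,0.2],
)

```text
clock: 21.25
eef_pos: [587.1, 117.8, 81.3]
tool_rot: [3.141, -0.003, -0.001]
force: [-0.3, 0.6, -1.2]
width: 49.2
gripper_force: 62.5
```

```bash
python3 go.py 586,118,66,0; python3 -c "
from h import *
s=get_image('scene')[:,:,::-1];t=get_image('top')[:,:,::-1]
cv2.imwrite('pics/p1.png',np.hstack([cv2.resize(s[165:245,270:360],None,fx=4.4,fy=4.4,interpolation=2),cv2.resize(t[150:230,150:230],None,fx=4.4,fy=4.4,interpolation=2)]))"
```

```text
21.25 [587.1 117.8  81.3] [ 3.141 -0.003 -0.001] w 49.2 q [-0.52  0.8   0.45  1.8  -0.53  0.66 -1.33] F [-0.3  0.6 -1.2]
586,118,66,0 [-1.19, -0.204, 15.287, 0.001, -0.003, -0.001]
```

View pics/p1.png

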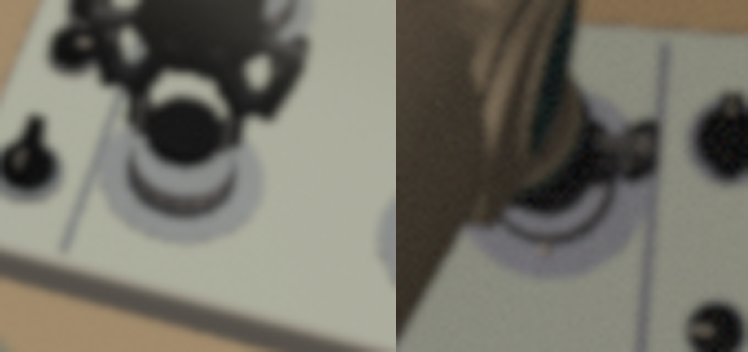

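Cap (180,132) hangs level over the burner crown (182,180) in the scene view, at 20 mm height. Lower to contact.

Call:
play_rows(
  deltas=[-1,0,8,0,-0.003,0,0.2,-1,0,13,0,-0.003,0,0.2,-1,0,16,0,-0.003,0,0.2,-1,0,18,0,-0.003,0,0.2,-1,0,18,0,-0.003,0,0.2],
)

```text
clock: 21.98
eef_pos: [585.4, 117.9, 63.6]
tool_rot: [3.141, 0.002, -0.001]
force: [-3.7, -0.4, 7.7]
width: 49.5
gripper_force: 63.5
```

Call:
play_rows(
  deltas=[0,0,0,0,0,0,0.8,0,0,0,0,0,0,0.9,0,0,0,0,0,0,0.9,0,0,-25,0,0,0,0.9,0,0,-70,0,0,0,0.9,0,0,-110,0,0,0,0.9,0,0,-120,0,0,0,0.9,0,0,-120,0,0,0,0.9],
)

```text
clock: 22.98
eef_pos: [585.8, 118.3, 182.8]
tool_rot: [3.141, 0.0, -0.0]
force: [0.5, -0.5, -0.9]
width: 77.2
gripper_force: 0.0
```

```bash
cat > burn.py <<'E'
from h import *
from scipy.optimize import minimize
B={'b1':(593,307.5,26),'b2':(586,117.8,26),'b3':(423.8,315,32),'b4':(415.3,125.6,32)}
# fit cap silhouettes: top disc z=78 & bottom z=62, IoU with dark mask
def fit(n,im,x0,y0,r,z=62,thr=70):
    g=cv2.resize(im,None,fx=4,fy=4,interpolation=cv2.INTER_CUBIC).max(2)
    c=proj([[x0,y0,z+8]],n)[0]; w=40; u0,v0=(c-w).astype(int); sub=g[max(v0,0)*4:(v0+2*w)*4,max(u0,0)*4:(u0+2*w)*4]<thr
    a=np.linspace(0,2*np.pi,40)
    def f(q):
        P=np.concatenate([np.c_[q[0]+r*np.cos(a),q[1]+r*np.sin(a),np.full(40,zz)] for zz in(z,z+16)])
        h=cv2.convexHull(((proj(P,n)+.5-[u0,v0])*4-.5).astype(np.float32)); m=np.zeros(sub.shape,np.uint8); cv2.fillConvexPoly(m,np.round(h*16).astype(int),1,shift=4)
        return -((m>0)&sub).sum()/((m>0)|sub).sum()
    r_=minimize(f,[x0,y0],method='Nelder-Mead',options=dict(initial_simplex=[[x0,y0],[x0+8,y0],[x0,y0+8]]))
    return r_.x.round(1),round(-r_.fun,2)
if __name__=='__main__':
    import sys
    ims={n:np.ascontiguousarray(get_image(n)[:,:,::-1]) for n in('top','scene')}
    for k in sys.argv[1:]:
        for n in ims: print(k,n,*fit(n,ims[n],*B[k]),'goal',B[k])
E
python3 go.py 510,-130,180,.042,0.14 418,-281.6,129,.042,.14 440.9,-281.6,70,.042,.14
```

```text
22.975 [585.8 118.3 182.8] [ 3.141  0.    -0.   ] w 77.2 q [-0.58  0.67  0.55  1.73 -0.44  0.87 -1.41] F [ 0.5 -0.5 -0.9]
510,-130,180,.042,0.14 [-75.699, 248.3, 2.979, 0.004, 0.14, -0.042]
418,-281.6,129,.042,.14 [-167.632, 399.889, 54.13, 0.004, 0.14, -0.042]
440.9,-281.6,70,.042,.14 [-144.706, 399.84, 113.12, 0.004, 0.14, -0.042]
```

Call:
play_rows(
  deltas=[-10,25,0,0,0,0,0.9,-28,75,0,0,0.02,0,0.9,-48,125,0,0,0.04,-0.01,0.9,-67,175,0,0,0.06,-0.02,0.9,-86,225,0,0,0.08,-0.03,0.9,-105,275,0,0,0.1,-0.042,0.9,-124,325,0,0,0.12,-0.042,0.9,-143,375,15,0,0.14,-0.042,0.9,-155,400,30,0,0.14,-0.042,0.9,-155,400,30,0,0.14,-0.042,0.9],
)

```text
clock: 24.22
eef_pos: [427.5, -283.4, 151.0]
tool_rot: [3.139, -0.135, 0.036]
force: [0.1, 0.7, 0.4]
width: 76.8
gripper_force: 0.0
```

```bash
python3 burn.py b2; python3 caps.py c; python3 go.py 440.9,-281.6,60,.042,.14
```

```text
b2 top [584.8 115.7] 0.66 goal (586, 117.8, 26)
b2 scene [581.9 114.3] 0.35 goal (586, 117.8, 26)
sc 62.1 -61.0 wh [65.5 64.5] ctr [ 562.9 -395.6   70.9]
sc -84.0 -26.7 wh [227. 102.] ctr [ 421.1 -367.3   30.5]
24.375 [ 430.7 -280.4  152.6] [ 3.139 -0.138  0.043] w 76.6 q [ 0.35  0.53  0.33  2.08 -0.54  0.5  -0.43] F [-0.3 -0.1  0.3]
440.9,-281.6,60,.042,.14 [-2.703, 1.416, 93.118, 0.002, 0.002, 0.001]
```

```bash
python3 - <<'E'
from h import *
for n in('top','scene'):
    im=np.ascontiguousarray(get_image(n)[:,:,::-1]); cv2.imwrite(f'{n}_d.png',im)
    w=warp(im,n,78,540,640,70,170,2).max(2)
    print(n,w[100,0:200:10].tolist()); print(w[0:200:10,100].tolist())
    for th in (45,60,75):
        for c,st in blobs(cv2.GaussianBlur(w,(0,0),1.5)<th,800): print(th,640-c[1]/2,170-c[0]/2,st[2:]/2,'x',640-st[1]/2,640-(st[1]+st[3])/2,'y',170-st[0]/2,170-(st[0]+st[2])/2)
E
```

```text
top [130, 116, 113, 110, 103, 100, 77, 28, 20, 24, 26, 22, 21, 22, 25, 22, 71, 88, 75, 103]
[129, 122, 109, 107, 106, 93, 82, 34, 25, 25, 26, 26, 28, 26, 21, 26, 54, 96, 69, 91]
45 583.4208696938323 114.5105014051176 [  46.5   46.5 3380.5] x 606.5 560.0 y 137.5 91.0
60 583.4022754175983 114.54636327765355 [  49.    49.5 3801.5] x 608.0 558.5 y 139.0 90.0
75 583.4432381401936 114.52843993391551 [  52.   52. 4237.] x 609.5 557.5 y 140.5 88.5
75 561.5703933747412 95.58281573498965 [ 56.   49.5 724.5] x 594.5 545.0 y 133.5 77.5
scene [163, 149, 144, 141, 137, 122, 64, 27, 24, 24, 24, 24, 24, 24, 24, 51, 115, 136, 140, 150]
[65, 81, 115, 121, 78, 30, 22, 22, 24, 24, 24, 23, 23, 23, 29, 65, 129, 166, 171, 171]
45 591.9126685026815 116.95557327148862 [  43.    50.  3449.5] x 617.0 567.0 y 138.0 95.0
60 591.7763497804185 116.99147507104107 [  45.5   52.5 3871. ] x 618.0 565.5 y 139.5 94.0
75 635.146052631579 113.52368421052631 [ 56.5  18.5 570. ] x 640.0 621.5 y 146.5 90.0
75 591.7849279775149 117.00386462115002 [  48.    55.5 4269.5] x 619.5 564.0 y 140.5 92.5
```

Cap 1 sits at ≈(585,116) vs goal (586,118) – well inside. Descend on the lower small cap with half tilt.

Call:
play_rows(
  deltas=[-2.5,1.5,30,0,0,0,0.9,-2.5,1.5,60,0,0,0,0.9,-2.5,1.5,85,0,0,0,0.9,-2.5,1.5,93,0,0,0,0.9,-2.5,1.5,93,0,0,0,0.9],
)

```text
clock: 25.1
eef_pos: [441.3, -282.7, 60.9]
tool_rot: [3.138, -0.139, 0.043]
force: [-0.6, 0.0, -0.1]
width: 77.3
gripper_force: 0.0
```

```bash
python3 go.py 442.2,-281,29.5,.042,.14
```

```text
25.1 [ 441.3 -282.7   60.9] [ 3.138 -0.139  0.043] w 77.3 q [ 0.46  0.7   0.15  2.11 -0.68  0.28 -0.3 ] F [-0.6  0.  -0.1]
442.2,-281,29.5,.042,.14 [-3.367, -1.793, 31.187, 0.004, 0.001, 0.001]
```

Call:
play_rows(
  deltas=[-1,-1.8,8,0.004,-0.04,0,0.9,-3,-1.8,18,0.004,-0.08,0,0.9,-4.3,-1.8,26,0.004,-0.11,0,0.9,-4.3,-1.8,30,0.004,-0.11,0,0.9,-4.3,-1.8,30,0.004,-0.11,0,0.9],
)

```text
clock: 25.72
eef_pos: [440.5, -281.5, 30.5]
tool_rot: [-3.141, -0.029, 0.042]
force: [0.1, -0.4, 0.7]
width: 76.8
gripper_force: 0.0
```

```bash
python3 go.py 441.2,-280.8,29.8,.042,.03
```

```text
25.725 [ 440.5 -281.5   30.5] [-3.141 -0.029  0.042] w 76.8 q [ 0.34  0.79  0.29  2.04 -0.63  0.37 -0.4 ] F [ 0.1 -0.4  0.7]
441.2,-280.8,29.8,.042,.03 [0.675, -0.698, 0.74, -0.0, 0.001, -0.0]
```

Call:
play_rows(
  deltas=[0.7,-0.5,0.5,0,0,0,0.6,0.7,-0.5,0.5,0,0,0,0.3,0.7,-0.5,0.5,0,0,0,0.2,0.7,-0.5,0.5,0,0,0,0.2,0.7,-0.5,0.5,0,0,0,0.2,0.7,-0.5,0.5,0,0,0,0.2],
)

```text
clock: 26.48
eef_pos: [441.3, -281.0, 30.8]
tool_rot: [-3.141, -0.03, 0.041]
force: [-1.6, 1.4, 7.4]
width: 49.5
gripper_force: 61.0
```

Call:
play_rows(
  deltas=[0,0,-15,0,0,0,0.2,0,0,-50,0,0,0,0.2,0,0,-95,0,0,0,0.2,0,0,-130,0,0,0,0.2,0,0,-150,0,0,0,0.2,0,0,-150,0,0,0,0.2],
)

```text
clock: 27.22
eef_pos: [437.9, -281.9, 181.9]
tool_rot: [3.14, -0.032, 0.042]
force: [-0.0, 0.5, -1.1]
width: 49.3
gripper_force: 62.4
```

```bash
python3 go.py 593,307.5,180,0,-.24
```

```text
27.225 [ 437.9 -281.9  181.9] [ 3.14  -0.032  0.042] w 49.3 q [ 0.17  0.55  0.53  1.96 -0.45  0.71 -0.55] F [-0.   0.5 -1.1]
593,307.5,180,0,-.24 [179.37, -582.407, 6.571, 0.006, -0.272, 0.041]
```

Call:
play_rows(
  deltas=[8,-25,0,0,-0.03,0.01,0.2,24,-75,0,0,-0.06,0.02,0.2,40,-130,0,0,-0.09,0.03,0.2,57,-185,0,0,-0.12,0.04,0.2,74,-240,2,0,-0.15,0.04,0.2,91,-295,3,0,-0.18,0.04,0.2,108,-350,4,0,-0.21,0.04,0.2,125,-405,5,0,-0.24,0.04,0.2,142,-460,6,0,-0.27,0.04,0.2,158,-510,6,0,-0.28,0.04,0.2],
)

```text
clock: 28.48
eef_pos: [573.6, 237.0, 176.8]
tool_rot: [3.137, 0.253, 0.001]
force: [1.7, -0.5, -1.3]
width: 49.7
gripper_force: 62.6
```

```bash
python3 go.py 591.4,308.5,130,0,-.25
```

```text
28.475 [573.6 237.  176.8] [3.137 0.253 0.001] w 49.7 q [-0.68  0.84  0.57  1.42 -0.49  1.27 -1.57] F [ 1.7 -0.5 -1.3]
591.4,308.5,130,0,-.25 [29.06, -71.673, 40.463, 0.005, 0.003, 0.001]
```

Call:
play_rows(
  deltas=[10,-30,5,0.005,0.003,0,0.2,20,-55,20,0.005,0.003,0,0.2,29,-71.5,40,0.005,0.003,0,0.2,29,-71.5,40,0.005,0.003,0,0.2,29,-71.5,40,0.005,0.003,0,0.2],
)

```text
clock: 29.1
eef_pos: [592.0, 304.4, 132.2]
tool_rot: [3.14, 0.248, -0.001]
force: [0.2, -0.1, -0.7]
width: 49.3
gripper_force: 62.6
```

```bash
python3 go.py 591.4,308.5,70,0,-.25
```

```text
29.1 [592.  304.4 132.2] [ 3.14   0.248 -0.001] w 49.3 q [-0.72  0.94  0.55  1.32 -0.54  1.27 -1.65] F [ 0.2 -0.1 -0.7]
591.4,308.5,70,0,-.25 [14.654, -4.228, 60.443, 0.001, -0.002, -0.001]
```

Call:
play_rows(
  deltas=[6,-2.5,25,0,-0.002,0,0.2,11,-2.5,45,0,-0.002,0,0.2,14,-2.5,57,0,-0.002,0,0.2,14.5,-2.5,60,0,-0.002,0,0.2,14.5,-2.5,60,0,-0.002,0,0.2,14.5,-2.5,60,0,-0.002,0,0.2],
)

```text
clock: 29.85
eef_pos: [591.8, 308.9, 71.3]
tool_rot: [-3.141, 0.249, 0.001]
force: [0.1, -0.1, -1.2]
width: 49.7
gripper_force: 62.6
```

```bash
python3 go.py 591.4,308.5,63.5,0,-.25
```

```text
29.85 [591.8 308.9  71.3] [-3.141  0.249  0.001] w 49.7 q [-0.71  1.01  0.52  1.34 -0.57  1.18 -1.63] F [ 0.1 -0.1 -1.2]
591.4,308.5,63.5,0,-.25 [1.523, 0.358, 7.659, -0.001, -0.001, 0.001]
```

Call:
play_rows(
  deltas=[1,0,4,0,0,0,0.2,1.5,0,6.5,0,0,0,0.2,1.5,0,8,0,0,0,0.2,1.5,0,8,0,0,0,0.2],
)

```text
clock: 30.35
eef_pos: [591.1, 308.8, 63.8]
tool_rot: [-3.14, 0.249, 0.001]
force: [0.0, -0.9, 6.5]
width: 49.8
gripper_force: 63.3
```

Call:
play_rows(
  deltas=[0,0,0,0,0,0,0.8,0,0,0,0,0,0,1,0,0,0,0,0,0,1,0,0,-25,0,0,0,1,0,0,-70,0,0,0,1,0,0,-110,0,0.1,0,1,-20,30,-110,0,0.2,0,1,-40,80,-105,0,0.25,0,1],
)

```text
clock: 31.35
eef_pos: [577.1, 230.3, 174.8]
tool_rot: [-3.139, -0.004, 0.005]
force: [1.7, -0.1, -0.4]
width: 85.6
gripper_force: 0.0
```

```bash
python3 go.py 560,-150,190,0,0 543,-394,170,.042,.1
```

```text
31.35 [577.1 230.3 174.8] [-3.139 -0.004  0.005] w 85.6 q [-0.78  0.73  0.61  1.67 -0.51  0.9  -1.53] F [ 1.7 -0.1 -0.4]
560,-150,190,0,0 [-19.089, 380.126, -16.121, -0.002, -0.004, 0.005]
543,-394,170,.042,.1 [-37.457, 624.075, 3.282, -0.0, 0.096, -0.037]
```

Call:
play_rows(
  deltas=[-2,30,-5,0,0,0,1,-5,85,-10,0,0,0,1,-8,140,-15,0,0.01,0,1,-12,200,-16,0,0.02,0,1,-15,260,-16,0,0.03,0,1,-18,320,-16,0,0.04,0,1,-22,380,-16,0,0.05,-0.01,1,-26,440,-16,0,0.06,-0.02,1,-30,500,-10,0,0.08,-0.03,1,-34,550,-5,0,0.095,-0.037,1],
)

```text
clock: 32.6
eef_pos: [543.7, -324.1, 178.8]
tool_rot: [3.139, -0.096, 0.037]
force: [0.5, 0.3, 0.3]
width: 85.6
gripper_force: 0.0
```

```bash
cat > chk.py <<'E'
from h import *
import sys
B={'b1':(593,307.5),'b2':(586,117.8),'b3':(423.8,315),'b4':(415.3,125.6)}
ims={n:np.ascontiguousarray(get_image(n)[:,:,::-1]) for n in('top','scene')}
for k in sys.argv[1:]:
    x,y=B[k]
    for n,im in ims.items():
        w=cv2.GaussianBlur(warp(im,n,78,x-50,x+50,y-50,y+50,2).max(2),(0,0),1.5)
        C=KD(n)[2][:3,3]
        for c,st in blobs(w<60,1500):
            px,py=x+50-c[1]/2,y+50-c[0]/2; f=16/(C[2]-78)/2
            print(k,n,'cap',round(px-(C[0]-px)*f,1),round(py-(C[1]-py)*f,1),'size',st[2:4]/2,'goal',x,y)
E
python3 chk.py b1 b2; python3 caps.py e;python3 go.py 547,-396,150,.042,.1
```

```text
b1 top cap 589.4 306.4 size [51. 50.] goal 593 307.5
b1 scene cap 590.8 307.3 size [46.5 53. ] goal 593 307.5
b2 top cap 584.5 115.5 size [49. 49.] goal 586 117.8
b2 scene cap 585.4 116.4 size [45.5 53. ] goal 586 117.8
sc -21.9 -67.0 wh [197.5 248.5] ctr [ 482.5 -405.    47.6]
32.75 [ 542.2 -325.8  178.7] [ 3.138 -0.094  0.031] w 85.2 q [ 0.22  0.67  0.5   1.72 -0.51  0.8  -0.57] F [0.3 0.5 0.7]
547,-396,150,.042,.1 [-0.14, 70.24, 29.051, 0.004, 0.006, -0.011]
```

Call:
play_rows(
  deltas=[0,35,10,0,0.006,-0.01,1,0,70,29,0,0.006,-0.01,1,0,70,29,0,0.006,-0.01,1,0,70,29,0,0.006,-0.01,1],
)

```text
clock: 33.25
eef_pos: [550.4, -389.3, 149.8]
tool_rot: [3.141, -0.101, 0.049]
force: [-0.1, -0.0, -0.4]
width: 85.4
gripper_force: 0.0
```

```bash
python3 go.py 562,-396,85,.042,.1
```

```text
33.25 [ 550.4 -389.3  149.8] [ 3.141 -0.101  0.049] w 85.4 q [ 0.34  0.76  0.46  1.61 -0.53  0.81 -0.48] F [-0.1 -0.  -0.4]
562,-396,85,.042,.1 [4.657, 7.259, 65.619, -0.0, -0.001, 0.007]
```

Call:
play_rows(
  deltas=[4.7,3,25,0,0,0,1,4.7,3,50,0,0,0,1,4.7,3,65,0,0,0,1,4.7,3,65,0,0,0,1,4.7,3,65,0,0,0,1],
)

```text
clock: 33.88
eef_pos: [561.7, -394.0, 86.9]
tool_rot: [3.138, -0.102, 0.048]
force: [-0.0, -0.1, -0.0]
width: 85.0
gripper_force: 0.0
```

```bash
python3 go.py 564,-395.6,61,.042,.1
```

```text
33.875 [ 561.7 -394.    86.9] [ 3.138 -0.102  0.048] w 85.0 q [ 0.37  0.85  0.41  1.62 -0.58  0.72 -0.45] F [-0.  -0.1 -0. ]
564,-395.6,61,.042,.1 [-0.431, 1.608, 25.983, 0.003, -0.002, 0.006]
```

Call:
play_rows(
  deltas=[-0.5,1.5,10,0,0,0,1,-0.5,1.5,20,0,0,0,1,-0.5,1.5,25,0,0,0,1,-0.5,1.5,25.5,0,0,0,1,-0.5,1.5,25.5,0,0,0,1],
)

```text
clock: 34.5
eef_pos: [563.3, -395.4, 60.4]
tool_rot: [3.139, -0.101, 0.048]
force: [-1.1, 0.8, 1.0]
width: 85.2
gripper_force: 0.0
```

Call:
play_rows(
  deltas=[0,0,0,0,0,0,0.6,0,0,0,0,0,0,0.4,0,0,0,0,0,0,0.3,0,0,0,0,0,0,0.3,0,0,0,0,0,0,0.3,0,0,0,0,0,0,0.3],
)

```text
clock: 35.25
eef_pos: [563.4, -395.6, 61.4]
tool_rot: [3.139, -0.102, 0.048]
force: [-2.0, 0.4, 5.3]
width: 61.5
gripper_force: 65.7
```

Call:
play_rows(
  deltas=[0,0,-15,0,0,0,0.3,0,0,-50,0,0,0,0.3,0,0,-90,0,-0.05,0,0.3,0,0,-120,0,-0.1,0,0.3,0,-30,-125,0,-0.15,0,0.3,0,-75,-125,0,-0.2,0,0.3,0,-130,-125,0,-0.25,0,0.3],
)

```text
clock: 36.12
eef_pos: [544.3, -265.5, 185.4]
tool_rot: [3.138, 0.149, 0.045]
force: [1.2, 0.3, -1.6]
width: 61.5
gripper_force: 65.6
```

```bash
python3 go.py 520,-100,180,0,-.18 423.5,316,160,0,-.18
```

```text
36.125 [ 544.3 -265.5  185.4] [3.138 0.149 0.045] w 61.5 q [ 0.03  0.76  0.61  1.58 -0.37  1.07 -0.8 ] F [ 1.2  0.3 -1.6]
520,-100,180,0,-.18 [-15.841, -166.412, 7.18, 0.011, -0.031, 0.045]
423.5,316,160,0,-.18 [-89.594, -586.465, 36.918, 0.011, -0.031, 0.045]
```

Call:
play_rows(
  deltas=[-5,-40,2,0,0,0.01,0.3,-13,-90,5,0,-0.01,0.02,0.3,-22,-145,9,0,-0.02,0.03,0.3,-30,-200,12,0,-0.03,0.04,0.3,-39,-255,16,0,-0.03,0.045,0.3,-47,-310,19,0,-0.03,0.045,0.3,-56,-365,23,0,-0.03,0.045,0.3,-64,-420,26,0,-0.03,0.045,0.3,-73,-475,30,0.01,-0.03,0.045,0.3,-81,-530,34,0.01,-0.03,0.045,0.3],
)

```text
clock: 37.38
eef_pos: [434.0, 261.2, 162.4]
tool_rot: [-3.141, 0.178, 0.001]
force: [1.2, -0.2, -1.5]
width: 61.8
gripper_force: 65.7
```

```bash
python3 go.py 423.5,316,120,0,-.18
```

```text
37.375 [434.  261.2 162.4] [-3.141  0.178  0.001] w 61.8 q [-0.91  0.67  0.6   1.86 -0.53  0.95 -1.59] F [ 1.2 -0.2 -1.5]
423.5,316,120,0,-.18 [-2.8, -54.729, 43.619, -0.001, -0.002, 0.001]
```

Call:
play_rows(
  deltas=[-1,-30,5,0,-0.002,0,0.3,-3,-52,25,0,-0.002,0,0.3,-3,-52,44,0,-0.002,0,0.3,-3,-52,44,0,-0.002,0,0.3,-3,-52,44,0,-0.002,0,0.3],
)

```text
clock: 38.0
eef_pos: [424.0, 310.7, 119.1]
tool_rot: [3.141, 0.18, -0.0]
force: [-0.9, -0.9, -1.2]
width: 61.7
gripper_force: 65.7
```

```bash
python3 go.py 423.5,316,67,0,-.18
```

```text
38.0 [424.  310.7 119.1] [ 3.141  0.18  -0.   ] w 61.7 q [-0.96  0.75  0.55  1.84 -0.59  0.9  -1.64] F [-0.9 -0.9 -1.2]
423.5,316,67,0,-.18 [8.848, -5.363, 51.37, 0.0, 0.0, -0.0]
```

Call:
play_rows(
  deltas=[3,-3.5,20,0,0,0,0.3,7,-3.5,40,0,0,0,0.3,9,-3.5,50,0,0,0,0.3,9,-3.5,51,0,0,0,0.3,9,-3.5,51,0,0,0,0.3],
)

```text
clock: 38.62
eef_pos: [423.3, 314.9, 67.2]
tool_rot: [-3.141, 0.181, 0.001]
force: [0.5, 0.1, -2.4]
width: 61.5
gripper_force: 65.7
```

```bash
python3 go.py 423.5,316,60.5,0,-.18
```

```text
38.625 [423.3 314.9  67.2] [-3.141  0.181  0.001] w 61.5 q [-0.93  0.82  0.5   1.86 -0.65  0.81 -1.59] F [ 0.5  0.1 -2.4]
423.5,316,60.5,0,-.18 [1.414, -1.089, 6.504, 0.0, 0.001, 0.001]
```

Call:
play_rows(
  deltas=[1,-1,3.5,0,0,0,0.3,1.4,-1,5.5,0,0,0,0.3,1.4,-1,6.5,0,0,0,0.3,1.4,-1,7,0,0,0,0.3,1.4,-1,7,0,0,0,0.3],
)

```text
clock: 39.25
eef_pos: [423.2, 316.1, 60.4]
tool_rot: [-3.141, 0.181, 0.002]
force: [-1.1, 0.0, 4.1]
width: 61.6
gripper_force: 66.2
```

Call:
play_rows(
  deltas=[0,0,0.3,0,0,0,0.9,0,0,0,0,0,0,1,0,0,0,0,0,0,1,0,0,0,0,0,0,1,0,0,-25,0,0,0,1,0,0,-70,0,0,0,1,0,0,-110,0,0.05,0,1,0,30,-115,0,0.1,0,1,0,80,-115,0,0.15,0,1],
)

```text
clock: 40.38
eef_pos: [444.6, 236.9, 173.7]
tool_rot: [-3.14, 0.027, 0.005]
force: [0.6, -0.8, -0.5]
width: 85.4
gripper_force: 0.0
```

```bash
python3 go.py 480,-150,185,0,0 435,-406,140,.042,.05
```

```text
40.375 [444.6 236.9 173.7] [-3.14   0.027  0.005] w 85.4 q [-0.96  0.59  0.64  1.97 -0.52  0.77 -1.57] F [ 0.6 -0.8 -0.5]
480,-150,185,0,0 [32.94, 387.043, -12.82, -0.002, 0.027, 0.005]
435,-406,140,.042,.05 [-12.223, 642.868, 33.0, -0.001, 0.077, -0.037]
```

Call:
play_rows(
  deltas=[6,35,-3,0,0,0,1,12,90,-6,0,0,0,1,18,150,-8,0,0.01,0,1,24,210,-10,0,0.02,0,1,29,270,-12,0,0.027,0,1,32,330,-13,0,0.027,0,1,32,390,-12,0,0.027,0,1,25,450,-10,0,0.04,-0.01,1,15,510,-5,0,0.05,-0.02,1,5,560,0,0,0.06,-0.03,1],
)

```text
clock: 41.62
eef_pos: [449.2, -326.6, 172.8]
tool_rot: [3.141, -0.03, 0.031]
force: [1.2, -0.0, -0.6]
width: 85.4
gripper_force: 0.0
```

```bash
python3 chk.py b3; python3 caps.py f; python3 go.py 443,-406,75,.042,.05
```

```text
b3 top cap 422.9 313.8 size [63. 61.] goal 423.8 315
b3 scene cap 405.2 319.0 size [45.5 25. ] goal 423.8 315
sc -64.1 -74.4 wh [167.5 126.5] ctr [ 442.2 -414.1   36. ]
41.775 [ 447.7 -327.7  172.8] [ 3.14  -0.028  0.025] w 85.2 q [ 0.24  0.61  0.54  1.88 -0.47  0.75 -0.5 ] F [-0.3  1.2  0.2]
443,-406,75,.042,.05 [-9.4, 77.962, 97.7, 0.002, 0.022, -0.017]
```

Call:
play_rows(
  deltas=[-4,40,10,0,0.01,-0.01,1,-9.4,75,40,0,0.022,-0.017,1,-9.4,76,70,0,0.022,-0.017,1,-9.4,76,97,0,0.022,-0.017,1,-9.4,76,97,0,0.022,-0.017,1,-9.4,76,97,0,0.022,-0.017,1],
)

```text
clock: 42.52
eef_pos: [446.5, -399.8, 76.4]
tool_rot: [3.141, -0.052, 0.05]
force: [-0.2, 1.0, 0.4]
width: 85.0
gripper_force: 0.0
```

```bash
python3 go.py 445.6,-406.5,27.5,.042,.05;python3 go.py 445.6,-406.5,55,.042,.05
```

```text
42.525 [ 446.5 -399.8   76.4] [ 3.141 -0.052  0.05 ] w 85.0 q [ 0.45  0.79  0.4   1.83 -0.58  0.61 -0.29] F [-0.2  1.   0.4]
445.6,-406.5,27.5,.042,.05 [-3.754, 6.609, 48.811, 0.001, -0.002, 0.008]
42.525 [ 446.5 -399.8   76.4] [ 3.141 -0.052  0.05 ] w 85.0 q [ 0.45  0.79  0.4   1.83 -0.58  0.61 -0.29] F [-0.2  1.   0.4]
445.6,-406.5,55,.042,.05 [-2.331, 6.638, 21.347, 0.001, -0.002, 0.008]
```

Call:
play_rows(
  deltas=[-2.5,4,15,0,0,0,1,-2.5,4,28,0,0,0,1,-2.5,4,28,0,0,0,1,-2.5,4,28,0,0,0,1],
)

```text
clock: 43.02
eef_pos: [444.8, -404.2, 47.4]
tool_rot: [3.141, -0.051, 0.049]
force: [1.2, 0.6, -0.2]
width: 85.4
gripper_force: 0.0
```

```bash
python3 go.py 445.6,-406.5,27.5,.042,.05
```

```text
43.025 [ 444.8 -404.2   47.4] [ 3.141 -0.051  0.049] w 85.4 q [ 0.48  0.83  0.37  1.84 -0.6   0.56 -0.26] F [ 1.2  0.6 -0.2]
445.6,-406.5,27.5,.042,.05 [-0.282, 2.299, 19.889, 0.0, -0.001, 0.007]
```

Call:
play_rows(
  deltas=[0,2,10,0,0,0,1,0,2,17,0,0,0,1,0,2,19.5,0,0,0,1,0,2,19.5,0,0,0,1,0,2,19.5,0,0,0,1],
)

```text
clock: 43.65
eef_pos: [446.0, -406.2, 28.2]
tool_rot: [3.141, -0.051, 0.049]
force: [-0.2, 0.5, 0.1]
width: 85.6
gripper_force: 0.0
```

Call:
play_rows(
  deltas=[0,0,0,0,0,0,0.6,0,0,0,0,0,0,0.4,0,0,0,0,0,0,0.3,0,0,0,0,0,0,0.3,0,0,0,0,0,0,0.3,0,0,0,0,0,0,0.3],
)

```text
clock: 44.4
eef_pos: [446.0, -406.1, 28.9]
tool_rot: [3.141, -0.052, 0.049]
force: [-1.0, 1.4, 6.2]
width: 61.5
gripper_force: 64.2
```

Call:
play_rows(
  deltas=[0,0,-15,0,0,0,0.3,0,0,-50,0,0,0,0.3,0,0,-90,0,-0.05,0,0.3,0,0,-130,0,-0.1,0,0.3,10,-10,-150,0,-0.15,0,0.3,30,-55,-155,0,-0.2,0,0.3,40,-110,-155,0,-0.25,0,0.3],
)

```text
clock: 45.28
eef_pos: [473.9, -294.3, 186.2]
tool_rot: [3.139, 0.198, 0.047]
force: [0.6, 0.9, -2.9]
width: 61.7
gripper_force: 65.8
```

```bash
python3 go.py 490,-60,185,0,-.23 415.5,126,150,0,-.23
```

```text
45.275 [ 473.9 -294.3  186.2] [3.139 0.198 0.047] w 61.7 q [ 0.06  0.72  0.66  1.69 -0.34  1.04 -0.7 ] F [ 0.6  0.9 -2.9]
490,-60,185,0,-.23 [26.83, -233.276, -4.813, 0.013, -0.033, 0.046]
415.5,126,150,0,-.23 [-30.71, -422.701, 41.863, 0.013, -0.033, 0.046]
```

Call:
play_rows(
  deltas=[5,-40,0,0,0,0.01,0.3,12,-95,-2,0,-0.01,0.02,0.3,19,-150,-3,0,-0.02,0.03,0.3,25,-205,-4,0.01,-0.03,0.04,0.3,20,-255,0,0.01,-0.03,0.046,0.3,5,-300,10,0.01,-0.03,0.046,0.3,-10,-345,20,0.01,-0.03,0.046,0.3,-22,-390,30,0.01,-0.033,0.046,0.3,-30,-420,40,0.013,-0.033,0.046,0.3,-30,-422,42,0.013,-0.033,0.046,0.3],
)

```text
clock: 46.52
eef_pos: [413.2, 127.6, 149.4]
tool_rot: [-3.138, 0.233, 0.006]
force: [0.5, -1.2, -1.2]
width: 61.4
gripper_force: 65.8
```

```bash
python3 go.py 415,126.5,85,0,-.228
```

```text
46.525 [413.2 127.6 149.4] [-3.138  0.233  0.006] w 61.4 q [-0.71  0.65  0.63  2.01 -0.52  0.9  -1.33] F [ 0.5 -1.2 -1.2]
415,126.5,85,0,-.228 [16.657, 1.353, 62.269, -0.003, 0.005, 0.006]
```

Call:
play_rows(
  deltas=[6,1,22,0,0.005,0.006,0.3,12,1,45,0,0.005,0.006,0.3,16,1,59,0,0.005,0.006,0.3,16.5,1,62,0,0.005,0.006,0.3,16.5,1,62,0,0.005,0.006,0.3],
)

```text
clock: 47.15
eef_pos: [416.5, 123.9, 85.5]
tool_rot: [-3.141, 0.227, -0.005]
force: [-0.4, 0.5, -1.7]
width: 61.2
gripper_force: 65.8
```

```bash
python3 go.py 415,126.5,63,0,-.228
```

```text
47.15 [416.5 123.9  85.5] [-3.141  0.227 -0.005] w 61.2 q [-0.65  0.75  0.55  2.04 -0.61  0.77 -1.25] F [-0.4  0.5 -1.7]
415,126.5,63,0,-.228 [3.54, -2.604, 22.311, -0.002, -0.001, -0.005]
```

Call:
play_rows(
  deltas=[2,-2,9,0,0,-0.004,0.3,3,-2,16,0,0,-0.004,0.3,3.5,-2,20,0,0,-0.004,0.3,3.5,-2,21.5,0,0,-0.004,0.3,3.5,-2,22.5,0,0,-0.004,0.3,3.5,-2,22.5,0,0,-0.004,0.3],
)

```text
clock: 47.9
eef_pos: [414.6, 126.2, 62.5]
tool_rot: [-3.14, 0.227, -0.001]
force: [-0.8, -0.8, -1.8]
width: 61.4
gripper_force: 65.8
```

Call:
play_rows(
  deltas=[0,0,0.8,0,0,0,0.3,0.2,0,1.6,0,0,0,0.3,0.2,0,1.6,0,0,0,0.3],
)

```text
clock: 48.28
eef_pos: [414.5, 126.2, 61.7]
tool_rot: [-3.139, 0.227, -0.001]
force: [-0.1, -1.7, 6.4]
width: 61.9
gripper_force: 66.9
```

Call:
play_rows(
  deltas=[0,0,-0.5,0,0,0,0.9,0,0,-0.5,0,0,0,1,0,0,-0.5,0,0,0,1,0,0,-0.5,0,0,0,1,0,0,-25,0,0,0,1,0,0,-70,0,0,0,1,0,0,-110,0,0.1,0,1,0,0,-130,0,0.2,0,1,0,0,-130,0,0.228,0,1],
)

```text
clock: 49.4
eef_pos: [443.6, 126.3, 189.1]
tool_rot: [-3.138, -0.004, -0.001]
force: [-0.3, 0.7, 0.4]
width: 85.8
gripper_force: 0.0
```

```bash
python3 go.py 460,-100,200,0,0 420,-300,220,0,0
```

```text
49.4 [443.6 126.3 189.1] [-3.138 -0.004 -0.001] w 85.8 q [-0.82  0.51  0.7   2.09 -0.51  0.71 -1.36] F [-0.3  0.7  0.4]
460,-100,200,0,0 [16.658, 226.204, -11.716, -0.004, -0.004, -0.001]
420,-300,220,0,0 [-23.085, 426.155, -32.694, -0.004, -0.004, -0.001]
```

Call:
play_rows(
  deltas=[4,50,-3,0,0,0,0.8,8,105,-6,0,0,0,0.6,12,165,-9,0,0,0,0.5,16,225,-12,0,0,0,0.5,8,280,-18,0,0,0,0.5,-4,335,-24,0,0,0,0.5,-15,390,-30,0,0,0,0.5,-23,426,-32,0,0,0,0.5,-23,426,-32,0,0,0,0.5],
)

```text
clock: 50.52
eef_pos: [418.6, -303.6, 219.1]
tool_rot: [3.141, -0.001, -0.007]
force: [-0.3, 0.3, -0.2]
width: 42.7
gripper_force: 0.0
```

```bash
python3 chk.py b1 b2 b3 b4; python3 - <<'E'
from h import *
t=np.ascontiguousarray(get_image('top')[:,:,::-1]); s=np.ascontiguousarray(get_image('scene')[:,:,::-1])
a=warp(t,'top',78,360,640,-20,380,1.2); b=warp(s,'scene',78,360,640,-20,380,1.2)
c=warp(t,'top',12,480,740,-200,-20,1); d=warp(t,'top',76,560,660,-30,70,2.6); e=cv2.resize(s[100:280,150:330],(260,260))
m=np.zeros((600,800,3),np.uint8)
m[:a.shape[0],:400]=a[:,:400]; m[:b.shape[0],400:]=b[:,:400]
m[340:600,:180]=c; m[340:600,190:450]=d; m[340:600,460:720]=e
cv2.imwrite('pics/chk.png',m); print(a.shape)
E
```

```text
b1 top cap 589.4 306.5 size [51.  50.5] goal 593 307.5
b1 scene cap 590.8 307.3 size [46.5 53.5] goal 593 307.5
b2 top cap 584.5 115.5 size [49.5 49.5] goal 586 117.8
b2 scene cap 585.4 116.4 size [45.5 53. ] goal 586 117.8
b3 top cap 422.9 313.8 size [63.  60.5] goal 423.8 315
b3 scene cap 405.5 318.8 size [45. 27.] goal 423.8 315
b4 top cap 413.4 123.8 size [61.  60.5] goal 415.3 125.6
(336, 480, 3)
```

View pics/chk.png

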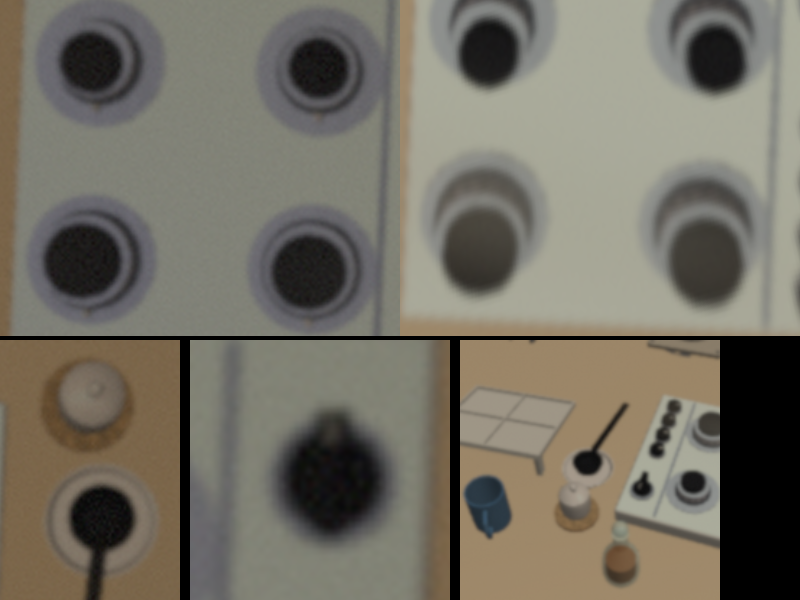

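All caps sit inside their crowns (within ~3 mm), the ladle in the rest, the sugar bowl on the coaster; igniter wing lies along x, centre ≈ (610,16.5). Now the igniter.

```bash
python3 go.py 480,-100,200,-.041,0 610,16.5,160,-.041,0
```

```text
50.725 [ 420.5 -298.4  218.3] [-3.138 -0.     0.001] w 42.5 q [ 0.12  0.53  0.66  1.91 -0.43  0.84 -0.56] F [ 0.1 -0.9  0.2]
480,-100,200,-.041,0 [59.666, -198.288, 19.032, -0.004, -0.0, 0.042]
610,16.5,160,-.041,0 [189.76, -314.524, 59.493, -0.004, -0.0, 0.042]
```

Call:
play_rows(
  deltas=[15,-50,3,0,0,0.01,0.5,30,-100,6,0,0,0.02,0.5,45,-150,12,0,0,0.03,0.5,62,-200,18,0,0,0.042,0.5,100,-235,30,0,0,0.042,0.5,140,-270,45,0,0,0.042,0.5,175,-303,55,0,0,0.042,0.5,190,-314.5,59,0,0,0.042,0.5,190,-314.5,59,0,0,0.042,0.5,190,-314.5,59,0,0,0.042,0.5],
)

```text
clock: 51.98
eef_pos: [609.4, 14.0, 160.6]
tool_rot: [-3.14, 0.0, -0.043]
force: [-0.1, 0.1, 0.2]
width: 42.7
gripper_force: 0.0
```

```bash
python3 go.py 610,16.5,57,-.041,0
```

```text
51.975 [609.4  14.  160.6] [-3.14   0.    -0.043] w 42.7 q [-0.44  0.74  0.64  1.72 -0.55  0.87 -1.18] F [-0.1  0.1  0.2]
610,16.5,57,-.041,0 [0.518, -2.394, 103.578, -0.001, 0.0, -0.002]
```

Call:
play_rows(
  deltas=[0.5,-2,35,0,0,0,0.5,0.5,-2,70,0,0,0,0.5,0.5,-2,92,0,0,0,0.5,0.5,-2,101,0,0,0,0.5,0.5,-2,103,0,0,0,0.5,0.5,-2,103,0,0,0,0.2,0.5,-2,103,0,0,0,0,0.5,-2,103,0,0,0,0,0.5,-2,103,0,0,0,0,0.5,-2,103,0,0,0,0],
)

```text
clock: 53.22
eef_pos: [611.9, 18.4, 58.8]
tool_rot: [-3.137, -0.002, -0.042]
force: [-0.6, 3.8, 5.9]
width: 11.5
gripper_force: 60.1
```

Call:
play_rows(
  deltas=[0,-1,0,0,0,0.1,0,0,-1,0,0,0,0.22,0,0,-1,0,0,0,0.34,0,0,-1,0,0,0,0.46,0,0,-1,0,0,0,0.58,0,0,-1,0,0,0,0.7,0,0,-1,0,0,0,0.82,0,0,-1,0,0,0,0.94,0,0,-1,0,0,0,1.02,0,0,-1,0,0,0,1.06,0],
)

```text
clock: 54.48
eef_pos: [611.6, 18.0, 58.9]
tool_rot: [-3.139, 0.002, -1.103]
force: [-1.9, 1.4, 6.4]
width: 11.6
gripper_force: 60.4
```

```bash
python3 -c "
from cell import *
s=read_state();print(s['tool_rot'],s['torque'],s['qpos'],s['force'],s['eef_pos'],s['width'])"
```

```text
[-3.13868410e+00  1.52479030e-03 -1.10320632e+00] [0.24760931 0.47823478 0.25401506] [-0.52359483  0.95840597  0.79736319  1.77420643 -0.92262631  0.82887599
 -1.9383564 ] [-1.92955944  1.37959826  6.35274419] [611.62159957  17.97882013  58.86042357] 11.633902152157265
```

Call:
play_rows(
  deltas=[0,0,0,0,0,0.03,0,0,0,0,0,0,0.05,0,0,0,0,0,0,0.05,0,0,0,0,0,0,0.05,0],
)

```text
clock: 54.98
eef_pos: [611.6, 18.0, 58.9]
tool_rot: [-3.139, 0.001, -1.148]
force: [-2.4, 1.9, 6.7]
width: 11.3
gripper_force: 63.0
```

```bash
python3 -c "
from cell import *
s=read_state();print(s['tool_rot'],s['torque'],s['force'],s['width'])"
```

```text
[-3.13927422e+00  1.38827110e-03 -1.14821214e+00] [0.17185551 0.4247317  1.0524493 ] [-2.35384956  1.90849407  6.65916669] 11.256582964054179
```

Torque jumped to 1.05 N m: the stop is reached. Release and lift, then check.

Call:
play_rows(
  deltas=[0,0,0,0,0,-0.04,0,0,0,0,0,0,-0.04,1,0,0,0,0,0,-0.04,1,0,0,0,0,0,-0.04,1,0,0,0,0,0,-0.04,1,0,0,-25,0,0,-0.04,1,0,0,-70,0,0,-0.04,1,0,0,-110,0,0,-0.04,1,0,0,-140,0,0,-0.04,1,0,0,-140,0,0,-0.04,1],
)

```text
clock: 56.22
eef_pos: [612.6, 16.3, 199.9]
tool_rot: [-3.136, -0.001, -1.114]
force: [0.5, -0.2, -0.6]
width: 85.3
gripper_force: 0.0
```

Call:
play_rows(
  deltas=[-40,40,0,0,0,-0.1,1,-50,90,0,0,0,-0.2,1,-60,150,0,0,0,-0.3,1,-70,210,0,0,0,-0.4,1,-80,260,0,0,0,-0.4,1,-80,260,0,0,0,-0.4,1,-80,260,0,0,0,-0.4,1],
)

```text
clock: 57.1
eef_pos: [343.3, -25.9, 197.1]
tool_rot: [-3.139, -0.0, -0.713]
force: [-0.3, -0.1, -0.2]
width: 85.3
gripper_force: 0.0
```

```bash
python3 go.py; python3 chk.py b1 b2 b3 b4; python3 - <<'E'
from h import *
a0=cv2.imread('top_d.png'); t=np.ascontiguousarray(get_image('top')[:,:,::-1]); cv2.imwrite('top_z.png',t)
s=np.ascontiguousarray(get_image('scene')[:,:,::-1]); s0=cv2.imread('scene_d.png')
for nm,x,y,z in(('ign',611,17,76),('rest',561,-120,20),('coaster',678,-105,60)):
    for n,A,B in(('top',a0,t),('scene',s0,s)):
        w=[cv2.GaussianBlur(warp(i,n,z,x-45,x+45,y-45,y+45,1).max(2),(0,0),2).astype(int) for i in(A,B)]
        print(nm,n,abs(w[0]-w[1]).mean().round(1),abs(w[0]-w[1]).max())
E
```

```text
57.1 [343.3 -25.9 197.1] [-3.139 -0.    -0.713] w 85.3 q [-0.71  0.41  0.97  2.35 -0.59  0.63 -1.57] F [-0.3 -0.1 -0.2]
b1 top cap 589.3 306.5 size [51. 50.] goal 593 307.5
b1 scene cap 590.8 307.4 size [46.5 53.5] goal 593 307.5
b2 top cap 584.5 115.4 size [49.5 49.5] goal 586 117.8
b2 scene cap 585.4 116.4 size [45.5 53. ] goal 586 117.8
b3 top cap 422.9 313.8 size [63.5 61. ] goal 423.8 315
b3 scene cap 405.6 318.8 size [45.5 26. ] goal 423.8 315
b4 top cap 413.4 123.8 size [61. 61.] goal 415.3 125.6
b4 scene cap 394.2 120.5 size [37.  19.5] goal 415.3 125.6
ign top 2.6 5
ign scene 0.7 2
rest top 2.2 6
rest scene 0.6 3
coaster top 2.7 5
coaster scene 0.6 2
```

Everything is unchanged and the igniter looks as it did at rest; the arm is clear. Hand in.

```bash
python3 -c "
from cell import *
print(finish_job())"
```

```text
the job is handed in; nothing more can be done
None
```

I handed in the job, and the final camera check showed everything in place: all four caps within about 4 mm of their burners' middles, the ladle in the rest, the sugar bowl on its coaster, and the igniter twisted to its stop and back at rest (no verdict came back).

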